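# Vent the slide dryer: guard aside, sprung lid held at the set pointer

### The arm

A 7-joint arm with a two-finger parallel gripper is mounted at the origin on the work surface. World frame = base frame: x ahead of the robot, y to its left, z up, the work surface at z = 0. Lengths are in mm, angles in rad, forces in N, time in s.
With the tool pointing down it reaches from about 350 to 900 mm from the base axis. Payload 7.2 kg.
Tool frame: the origin (TCP) lies midway between the tips of the shut fingers; the grasp point (between the pads) lies 19 mm behind it; y points along the fingers, z is the direction in which the jaws open and shut, and the axes are right-handed (so a half turn about y gives the same grasp; the last joint's range is limited). The gripper opens to 85 mm and grips with 20 to 120 N. Pads are 22 mm wide; open, the fingers measure 114 mm over their backs; the gripper's body (76 mm by 85 mm) begins 54 mm behind the grasp point. The pads swing forward as they close: fully open they stand 13 mm farther back than shut.
Start: joints at [1.242, 0.411, -0.013, 1.596, 0.006, 1.134, -0.082], TCP at [161.147, -603.872, 197.497] pointing down, gripper open.
Joint ranges: [-2.95, 2.95], [-0.29, 1.99], [-1.47, 1.44], [0.14, 2.54], [-1.03, 4.17], [0.13, 1.85], [-2.86, 2.86]. Speed limits (rad/s): [2.39, 2.39, 3.01, 3.01, 3.14, 3.14, 3.14].

### API

Orientations are given as a rotation vector (axis times angle).
In Python, from workcell import * gives the robot as it stands.
- The arm moves only by the tool send_rows, never from a script. Its arguments are lists of equal length, an entry for each row: "hand": the closure in counts, from 0 (fully open) to 255 (shut); "linear": the shift along the tool's x, y, z as a fraction of full scale, a list of three; "dr": the turn, a rotation vector about the tool's x, y, z as a fraction of full scale, a list of three. In form: {"hand": [hand, ...], "linear": [[tx, ty, tz], ...], "dr": [[wx, wy, wz], ...]}. A call has 1 to 12 rows; each row is the pose to reach, as a shift and turn from the pose measured when the call began, along the tool's axes at that moment; what a row does not reach only later rows make up. Full scale, the value 1, is 0.15 m for a shift and pi/2 rad for a turn. A row lasts 1/8 s, in which the tool goes at most 62.5 mm and 10.7 degrees, less where a joint would pass 70% of its speed; a pose out of reach is approached as far as the arm can. A call with a number of a shift or a turn outside -1 to 1 is refused whole. A call with a gripper value outside its range is refused whole. The fingers move at their own pace and stop on an object; the grip force is fixed at half the most. Time passes only in rows, so rows that repeat a pose let the fingers close. It gives the time, the measured TCP pose, the force and the opening at its end, in the units of the state.
- sense(): the state, without advancing time (a new reading comes with each control period).
- snapshot(name): name is "side" or "top"; returns the picture (400x640x3 uint8, blue, green, red); there is no depth.
- calibration(name): a dict with "fx", "fy", "cx", "cy" (pixels), "k1" (the pictures are not rectified: a ray, as slopes to the right and down, at radius r is drawn at 1 + k1 r^2 times it, then the intrinsics apply), "R" (3x3) and "t" (3): a world point X has camera coordinates R X + t. Camera axes: x right, y down, z forward; pixel columns grow to the right and rows downward; lengths in mm; the calibration is good to about 2 mm. A picture is of the moment at which its call begins. calibration takes no time and is no camera call.
- sign_off(): hands the job in, once; it reports no verdict.
The state is a dict: "time_s": time; "joints": joint angles; "qvel": joint speeds; "joint_efforts": joint torques, N m; "tcp_pos": TCP position; "tool_rot": TCP orientation; "ft_force": force on the tool from outside, world axes, zero at the start; "wrist_torque": the same for the moment, N m; "width": finger opening in mm.
Only numpy, scipy, OpenCV 4.12 (cv2) and the standard library are available. Lean on these libraries where they do the work, as an engineer would, in place of code of your own. Each camera call takes 0.05 s, during which the arm holds its last target.

### The job

Air the slide dryer on the bench: slide its guard fully open so that the lid's bar is free, then lift the sprung lid until the lid lies at the same angle as the set pointer beside it, and hold it there, still. The program finishes while the gripper is still holding the lid at that angle; leave the pointer and the other things on the bench alone.

Things in the scene. Friction and masses are not known exactly. Their poses are not given: they have to be found in the camera images.
- dryer: The slide dryer, a fixed white tub 200 (x) x 280 (y) x 88 mm high with a white lid and a grey sill 18 mm high in front. Origin: on the bench under the tub's centre. Its x axis points from the front (sill, guard, bar) to the back (hinge), y to the side where the pointer is, z up. The sill spans x -210 to -100, y -205 to 125 mm. A thin steel quadrant with tick marks every 10 degrees stands upright at y 155 mm, up to 250 mm high.
- guard (a joint): Position of the sliding guard in m: 0 shut (over the lid's bar), 0.16 fully open at its end stop. Opens towards the dryer's -y. Needs about 2 N and stays where left.
- guard_knob (a point): Middle (half-way up the gripping part) of the guard's knob, an upright black knob 22 mm across and 40 mm tall, standing on the guard's roof; the roof's upper face is 24 mm below this point, the knob's top 16 mm above it. The guard is a hood 104 mm (x) by 130 mm (y): a clear front panel and an aluminium roof, open at its ends and back; the knob is at the roof's centre. Shut, its roof (underside) is 29 mm above the centre line of the lid's bar.
- lid (a joint): Angle of the lid in rad: 0 shut, grows as its front edge is lifted. A spring and the lid's weight pull it shut: about 4 N upward at the bar to start it, about 12 N straight up at 0.8 rad. It falls shut if let go. The lid is a plate 204 x 284 x 12 mm, hinged along the dryer's y at the back.
- lid_bar (a point): Centre of the lid's bar, a round steel bar 12 mm thick, 100 mm long along the dryer's y, standing out 45 mm in front of the lid's front edge and 30 mm above the lid's upper face; it turns with the lid about the hinge. With the lid shut it is 130 mm above the bench and hidden under the shut guard. Its x and y axes lie in the lid's plane; x points to the hinge.
- lid_hinge (a point): Point on the lid's hinge axis (the axis runs along the dryer's y), in line with the middle of the bar: shut, the bar's centre is 245 mm in front of it (dryer -x) and 42 mm above it.
- pointer (a joint): Angle of the set pointer in rad, on the same hinge line and scale as joint lid (0 level, grows upward): the lid matches the pointer when both joints read the same. Set somewhere between 0.45 and 0.8; stiff, not to be moved.
- pointer_tip (a point): Outer end of the set pointer, a dark steel arm 200 mm long and 10 mm high with a small black knob 18 mm across at its end, at the dryer's +y side beside the quadrant, 168 mm from the dryer's middle; its x axis runs from the tip to the hinge.
- petri: Bystander: closed petri dish, 94 mm across, 18 mm high, in front of the pointer side; origin under its centre.
- jar: Bystander: amber specimen jar 56 mm across, 85 mm high, at the dryer's -y side; origin under its centre.
- slide_box: Bystander: wooden slide box 90 x 120 x 32 mm at the dryer's -y side; origin under its centre.
- beaker: Bystander: glass beaker 66 mm across, 85 mm high, beyond the pointer; origin under its centre.
- lens: Bystander: hand lens lying flat in the tray, 60 mm across with a 75 mm handle along its -x, 10 mm thick; origin under the glass.
- tray: Bystander: green tray 240 x 170 x 30 mm on the robot's right; origin under its centre.
- vial: Bystander: small jar 36 mm across, 60 mm high, standing in the tray; origin under its centre.

How it is judged (in metres and radians):
On the way, in this order (a step that is already met when the one before it is completed fails the run):
1. the guard is slid fully open (within 15 mm of its stop) with the lid still shut (value of joint guard above 0.145 m and value of joint lid below 0.05 rad), for 0.2 s.
2. the lid is lifted by the gripper to the pointer's angle and held there (angle between the x axis of lid_bar and the x axis of pointer_tip, either way round below 0.08 rad and contact force between lid and the fingers above 2 N), for 0.3 s.
At the end, for the whole second after the job is handed in: The gripper's fingers hold the lid (over 2 N) still, within 0.08 rad (4.6 degrees) of the set pointer's angle, the lid moving under 0.05 rad/s and carried by nothing else; the guard is still open to within 20 mm of its stop (all of step 2 and value of joint lid above 0.3 rad and velocity of joint lid between -0.05 and 0.05 rad/s and value of joint guard above 0.14 m and contact force between lid and jar below 0.3 N and contact force between lid and beaker below 0.3 N and contact force between lid and petri below 0.3 N and contact force between lid and slide_box below 0.3 N and contact force between lid and lens below 0.3 N and contact force between lid and vial below 0.3 N and contact force between lid and tray below 0.3 N); the arm keeps its last pose, push and grip.
It fails at once if the lid is lifted while the guard is still in front of its bar (value of joint lid above 0.1 rad and value of joint guard below 0.12 m).
It fails at once if the set pointer is shifted (tip over 8 mm) (distance of pointer_tip from where it was at the start of the episode above 0.008 m).
It fails at once if a bystander is shifted by over 30 mm (distance of any of petri, jar, slide_box, beaker, lens, tray, vial from where it was at the start of the episode above 0.03 m).
It also fails if it takes over 51 s, if anything falls off the work surface, if the arm or the gripper's body presses on something with over 40 N, if the wrist force passes 120 N, or if a joint passes its speed limit or range.

## Working session

There is one attempt and no reset: what is moved stays moved. The work goes in short steps, Python scripts to look and compute and a tool call to move; the robot and the scene stay as the last step left them, time stands still between calls to the robot, and variables do not carry over. Pictures are saved under pics/ and viewed, and the job is handed in when it is done.

Besides the shell and the picture viewer there is one more tool, called after "Call:" as name(argument=value, ...) on one line, values as JSON. send_rows: Moves the arm, as the interface text tells. Shift numbers are shares of 0.15 m and turn numbers shares of pi/2 rad, none past 1 either way. Its arguments: {"type":"object","properties":{"hand":{"type":"array"},"linear":{"type":"array"},"dr":{"type":"array"}},"required":["hand","linear","dr"]}

```bash
mkdir -p pics; ls
python3 - <<'E'
from workcell import *
import cv2
s=sense(); print(s)
for n in("side","top"):
    cv2.imwrite(f"pics/{n}0.png",snapshot(n)); print(n,calibration(n))
E
```

```text
pics
{'time_s': 0.0, 'joints': array([ 1.24180505,  0.41191849, -0.01273634,  1.59707307,  0.00562222,
        1.13428516, -0.08222171]), 'qvel': array([-0.0016332 ,  0.00102708,  0.00019436, -0.00170413, -0.00107186,
       -0.00050628,  0.00023743]), 'joint_efforts': array([-2.74564900e-04, -6.00618768e+01,  6.81788586e-01, -2.99414921e+01,
        1.36657004e-02,  1.06950221e-02,  4.13037604e-08]), 'tcp_pos': array([ 160.969829  , -603.33245224,  196.62952257]), 'tool_rot': array([-0.27348245,  2.0841178 , -2.08073051]), 'ft_force': array([-0.18099076, -0.9340225 ,  0.5100129 ]), 'wrist_torque': array([-0.04475545,  0.00335558, -0.02993951]), 'width': 85.52037971911616}
side {'fx': 495.5751365592375, 'fy': 495.5751365592375, 'cx': 331.58235953645084, 'cy': 196.02555186465727, 'k1': -0.14299915698472263, 'R': array([[ 0.81230487, -0.58277412, -0.02313269],
       [-0.38815651, -0.5105809 , -0.76722986],
       [ 0.4353106 ,  0.63220366, -0.64095492]]), 't': array([-570.66409731,  300.55916905, 1211.00478958])}
top {'fx': 515.1910997774502, 'fy': 515.1910997774502, 'cx': 317.16015819611704, 'cy': 200.5968589682751, 'k1': -0.07327316111879034, 'R': array([[ 1.60022566e-02, -9.99867103e-01,  3.11504338e-03],
       [-9.87559241e-01, -1.62925378e-02, -1.56401084e-01],
       [ 1.56431051e-01, -5.73519594e-04, -9.87688715e-01]]), 't': array([-146.14990394,  597.35087418, 1711.75406839])}
```

View pics/side0.png

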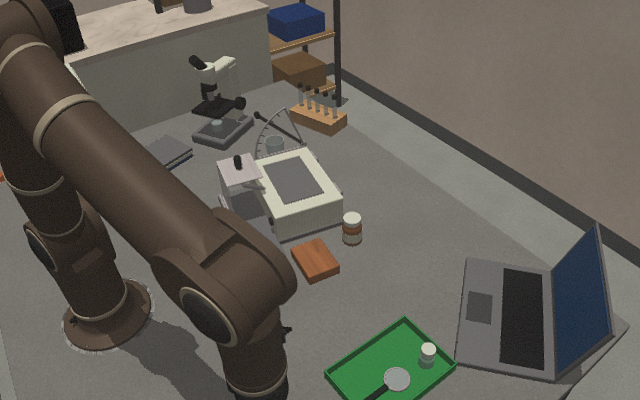

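View pics/top0.png

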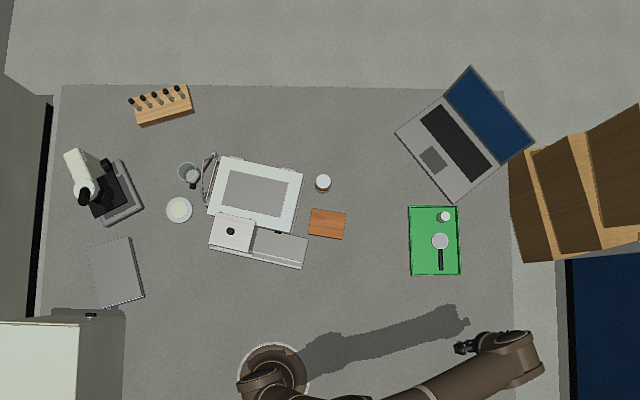

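The side view shows the knob at about (237,162) and the pointer arm at about (255,115)–(300,142). The top view shows the knob at (231,231), lid corners near (222,156), (302,173) and (293,233), and the sill below. I'll zoom in on both.

```bash
cat > h.py <<'E'
from workcell import *
import numpy as np, cv2
def ray(n,u,v):
    c=calibration(n); xd=(u-c["cx"])/c["fx"]; yd=(v-c["cy"])/c["fy"]
    K=np.eye(3); p=cv2.undistortPoints(np.array([[[xd,yd]]],float),K,np.array([c["k1"],0,0,0.]))[0,0]
    d=c["R"].T@np.array([p[0],p[1],1]); return -c["R"].T@c["t"], d/np.linalg.norm(d)
def onz(n,u,v,z):
    o,d=ray(n,u,v); return o+d*(z-o[2])/d[2]
def onplane(n,u,v,P,N):
    o,d=ray(n,u,v); return o+d*((P-o)@N)/(d@N)
def two(a,b):
    o1,d1=ray("side",*a);o2,d2=ray("top",*b)
    A=np.stack([d1,-d2],1); s=np.linalg.lstsq(A,o2-o1,rcond=None)[0]
    p,q=o1+s[0]*d1,o2+s[1]*d2; return (p+q)/2,np.linalg.norm(p-q)
def proj(n,X):
    c=calibration(n)
    p=cv2.projectPoints(np.array([X],float),cv2.Rodrigues(c["R"])[0],c["t"],np.array([[c["fx"],0,c["cx"]],[0,c["fy"],c["cy"]],[0,0,1]]),np.array([c["k1"],0,0,0.]))[0]
    return p[0,0]
def crop(n,f,x0,y0,w,h,k):
    im=cv2.imread(f); c=cv2.resize(im[y0:y0+h,x0:x0+w],None,fx=k,fy=k,interpolation=cv2.INTER_CUBIC); cv2.imwrite(n,c)
E
python3 -c "
from h import *
crop('pics/s0c.png','pics/side0.png',200,90,160,120,5)
crop('pics/t0c.png','pics/top0.png',160,140,160,120,5)"
```

```text
(no output)
```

View pics/s0c.png

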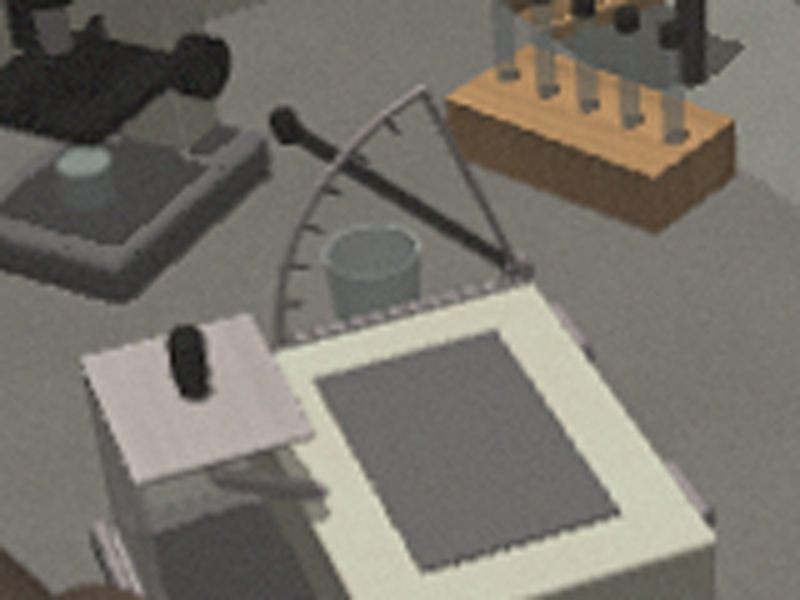

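View pics/t0c.png

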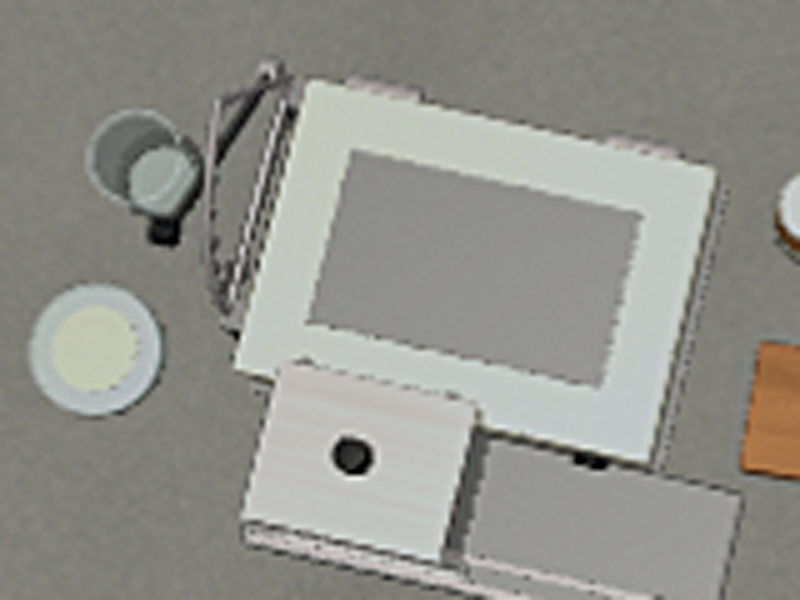

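```bash
cat >> h.py <<'E'
def pc(n,a,b):
    x0,y0=((200,90) if n=="side" else (160,140)); return ((a+.5)/5-.5+x0,(b+.5)/5-.5+y0)
E
python3 - <<'E'
from h import *
np.set_printoptions(precision=1,suppress=True)
C=[(235,370),(310,80),(717,172),(650,465)]
P=np.array([onz("top",*pc("top",*c),100) for c in C]); print(P)
for i in range(4): print(np.linalg.norm(P[i]-P[(i+1)%4]))
S=[(273,350),(537,282),(715,540)]
Q=np.array([onz("side",*pc("side",*c),100) for c in S]); print(Q)
ctr=P[:,:2].mean(0)
th=np.arctan2(*( (P[1]+P[2]-P[0]-P[3])[:2][::-1])); th2=np.arctan2(*((P[0]+P[1]-P[2]-P[3])[:2][::-1]))-np.pi/2
print(ctr,np.degrees([th,th2]))
th=(th+th2)/2
print("knob top", two(pc("side",186,332),pc("top",352,452)))
print("knob roofbase side",onz("side",*pc("side",198,395),162), "top@202",onz("top",*pc("top",352,455),202))
R=np.array([[np.cos(th),-np.sin(th)],[np.sin(th),np.cos(th)]])
D=lambda p:R.T@(np.array(p)[:2]-ctr)
for r in [(82,355),(250,316),(315,435),(135,480)]:
    w=onz("side",*pc("side",*r),161);print("roof side",w,D(w))
for r in [(285,362),(478,400),(440,560),(243,520)]:
    w=onz("top",*pc("top",*r),161);print("roof top",w,D(w))
N=np.r_[R@[0,1],0]
for nm,y,pts in(("ptr",168,[(285,122),(335,157),(420,212),(500,258),(520,272)]),("quad",155,[(422,90),(518,272),(280,340),(300,302),(310,228),(365,158),(333,188)])):
    P0=np.r_[ctr+R@[0,y],0]
    for p in pts:
        w=onplane("side",*pc("side",*p),P0,N); d=D(w); print(nm,p,d,w[2], np.degrees(np.arctan2(w[2]-88,98-d[0])))
E
```

```text
[[541.7 228.4 100. ]
 [739.3 187.6 100. ]
 [680.4 -87.7 100. ]
 [483.6 -47.7 100. ]]
201.7243188064317
281.54812379897265
200.85520945107172
282.21487361358714
[[571.  226.8 100. ]
 [743.2 188.2 100. ]
 [680.5 -87.6 100. ]]
[611.2  70.2] [-11.6 -12. ]
knob top (array([478. , 130.3, 208.1]), np.float64(0.34750712271981976))
knob roofbase side [479.6 133.2 162. ] top@202 [476.9 131.2 202. ]
roof side [443.7 212.1 161. ] [-193.   104.8]
roof side [541.5 186.  161. ] [-92.   99.1]
roof side [515.1  60.7 161. ] [-92.2 -28.9]
roof side [416.2  86.1 161. ] [-194.2  -24.3]
roof top [539.6 183.5 161. ] [-93.3  96.3]
roof top [517.3  59.3 161. ] [-89.7 -29.8]
roof top [415.6  79.9 161. ] [-193.5  -30.4]
roof top [438.4 205.6 161. ] [-196.8   97.3]
ptr (285, 122) [-39.2 168. ] 243.17942432553184 48.51872257042817
ptr (335, 157) [-11.1 168. ] 211.07155959036015 48.43928655630389
ptr (420, 212) [ 39.3 168. ] 157.11711865271604 49.640113640860854
ptr (500, 258) [ 89.9 168. ] 107.69224166841013 67.52276822307645
ptr (520, 272) [102.8 168. ] 92.98317107748278 134.1176926995164
quad (422, 90) [ 44. 155.] 250.1719319934508 71.58340620762117
quad (518, 272) [ 97. 155.] 102.56394840440157 85.93611113550264
quad (280, 340) [-63.9 155. ] 98.98152606656674 3.8803412738706
quad (300, 302) [-47.9 155. ] 123.01965286328459 13.499814563450458
quad (310, 228) [-35.4 155. ] 174.18563253429954 32.86086515426184
quad (365, 158) [  4.1 155. ] 213.28182174719473 53.1419242748956
quad (333, 188) [-18. 155.] 198.0607919773737 43.4941609778941
```

Run:
```python
from h import *
np.set_printoptions(precision=1,suppress=True)
th=np.radians(-11.8); ctr=np.array([611.2,70.2])
R=np.array([[np.cos(th),-np.sin(th)],[np.sin(th),np.cos(th)]])
D=lambda p:np.r_[R.T@(np.array(p)[:2]-ctr),p[2]]
for a,b in (((285,122),(163,230)),((520,270),(272,72)),((422,90),(213,100)),((280,345),(230,305))):
    p,e=two(pc("side",*a),pc("top",*b)); print(p,D(p),e)
s=cv2.imread("pics/side0.png");t=cv2.imread("pics/top0.png")
cv2.imwrite("pics/s0d.png",cv2.resize(s[98:158,245:315],None,fx=10,fy=10,interpolation=cv2.INTER_CUBIC))
cv2.imwrite("pics/t0d.png",cv2.resize(t[145:215,180:230],None,fx=8,fy=8,interpolation=cv2.INTER_CUBIC))
```

```text
[609.1 246.7 240.6] [-38.1 172.4 240.6] 0.09143967128749805
[746.4 214.7  93.7] [102.8 169.1  93.7] 0.9118917748216907
[689.6 219.  246.2] [ 46.3 161.7 246.2] 0.5179061246810012
[583.5 236.3  93.7] [-61.1 156.9  93.7] 5.62297289362298
```

View pics/s0d.png

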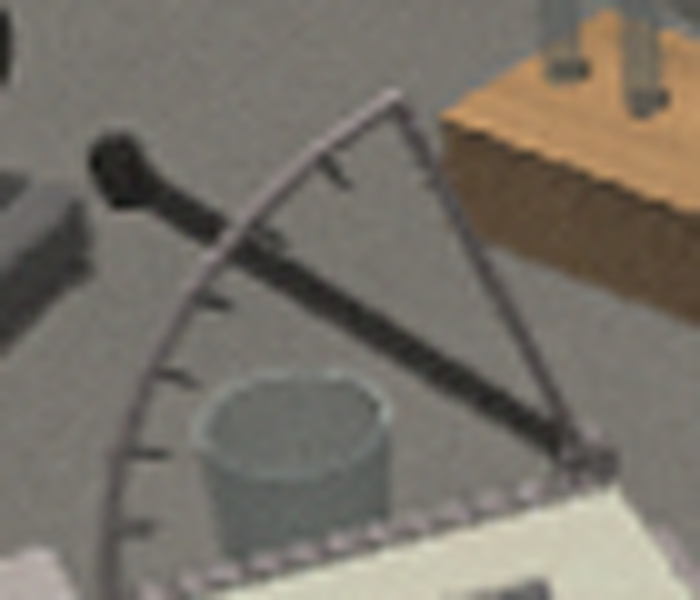

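View pics/t0d.png

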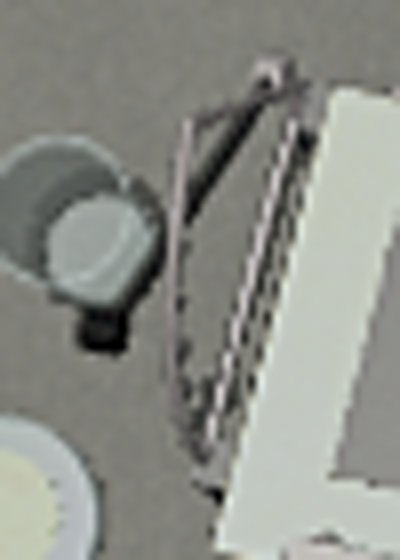

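The dryer pose is consistent between the views: lid 201x282 mm against 204x284, centre (611,70), yaw −11.8°. The knob is at (478,131), and the pointer reads about 0.80 rad. Next I'll work out the move to above the knob.

```bash
cat >> h.py <<'E'
from scipy.spatial.transform import Rotation as Ro
TH=np.radians(-11.8); CT=np.array([611.2,70.2]); RD=np.array([[np.cos(TH),-np.sin(TH)],[np.sin(TH),np.cos(TH)]])
W=lambda x,y,z: np.r_[CT+RD@[x,y],z]
D=lambda p:np.r_[RD.T@(np.array(p)[:2]-CT),p[2]]
def cmd(P,tilt=0,sgn=1):
    "linear/dr in tool fractions to TCP P, tool down tilted forward, jaws in dryer x-z plane"
    s=sense(); M=Ro.from_rotvec(s["tool_rot"]).as_matrix()
    ax=np.r_[RD@[1,0],0]; y=np.sin(tilt)*ax+np.r_[0,0,-np.cos(tilt)]
    z=sgn*(np.cos(tilt)*ax+np.r_[0,0,np.sin(tilt)]); T=np.stack([np.cross(y,z),y,z],1)
    return M.T@(np.array(P)-s["tcp_pos"])/150, Ro.from_matrix(M.T@T).as_rotvec()/(np.pi/2)
E
python3 - <<'E'
from h import *
np.set_printoptions(precision=3,suppress=True)
s=sense(); print(Ro.from_rotvec(s["tool_rot"]).as_matrix())
K=np.array([478,131,0.])
for sg in(1,-1):
    print(cmd(K+[0,0,290],0,sg),cmd(K+[0,0,174],0,sg))
print(D(K),W(-145,33,0),W(-145,-127,0))
E
```

```text
[[-0.966 -0.001  0.258]
 [-0.258  0.001 -0.966]
 [ 0.    -1.    -0.001]]
(array([-3.305, -0.616, -4.186]), array([ 0.001, -0.703, -0.   ])) (array([-3.305,  0.157, -4.185]), array([ 0.001, -0.703, -0.   ]))
(array([-3.305, -0.616, -4.186]), array([0.001, 1.297, 0.001])) (array([-3.305,  0.157, -4.185]), array([0.001, 1.297, 0.001]))
[-142.818   32.276    0.   ] [476.013 132.155   0.   ] [443.293 -24.464   0.   ]
```

Call:
send_rows(hand=[0,0,0,0], linear=[[-0.2,-0.3,-0.25],[-0.4,-0.6,-0.5],[-0.6,-0.62,-0.75],[-0.78,-0.62,-1]], dr=[[0,-0.1,0],[0,-0.2,0],[0,-0.3,0],[0,-0.35,0]])

```text
time_s: 0.6
tcp_pos: [236.4, -426.9, 290.7]
tool_rot: [-0.751, 1.74, -1.74]
ft_force: [0.8, 0.1, -0.3]
width: 85.6
```

Run:
```python
from h import *
np.set_printoptions(precision=3,suppress=True)
s=sense(); print(s["time_s"],s["tcp_pos"],s["joints"],s["ft_force"]); print(cmd([478,131,290]))
```

```text
0.6 [ 236.39  -426.889  290.738] [ 1.138  0.114 -0.189  1.771  0.022  1.259  0.188] [ 0.76   0.143 -0.277]
(array([-3.812,  0.006, -1.378]), array([-0.  , -0.35, -0.  ]))
```

Call:
send_rows(hand=[0,0,0,0], linear=[[-0.25,0,-0.1],[-0.5,0,-0.2],[-0.75,0,-0.3],[-1,0,-0.36]], dr=[[0,-0.1,0],[0,-0.2,0],[0,-0.3,0],[0,-0.35,0]])

```text
time_s: 1.1
tcp_pos: [300.0, -279.2, 290.6]
tool_rot: [-1.107, 1.357, -1.357]
ft_force: [0.0, 0.4, 0.3]
width: 85.3
```

Run:
```python
from h import *
np.set_printoptions(precision=3,suppress=True)
s=sense(); print(s["time_s"],s["tcp_pos"],s["joints"],s["ft_force"]); print(cmd([478,131,290]))
```

```text
1.1 [ 299.98  -279.248  290.649] [ 1.003 -0.023 -0.36   1.913 -0.009  1.25   0.444] [0.039 0.429 0.349]
(array([-2.918,  0.004,  0.613]), array([-0.   ,  0.002,  0.   ]))
```

Call:
send_rows(hand=[0,0,0,0], linear=[[-0.3,0,0.1],[-0.6,0,0.2],[-0.9,0,0.3],[-1,0,0.35]], dr=[[0,0,0],[0,0,0],[0,0,0],[0,0,0]])

```text
time_s: 1.6
tcp_pos: [382.4, -140.1, 290.7]
tool_rot: [-1.108, 1.354, -1.354]
ft_force: [0.2, -0.1, -0.4]
width: 85.7
```

Call:
send_rows(hand=[0,0,0,0], linear=[[-0.3,0,0.1],[-0.6,0,0.2],[-0.9,0,0.24],[-0.95,0,0.24]], dr=[[0,0,0],[0,0,0],[0,0,0],[0,0,0]])

```text
time_s: 2.1
tcp_pos: [446.1, -4.3, 290.6]
tool_rot: [-1.11, 1.351, -1.349]
ft_force: [-0.4, -0.4, 1.0]
width: 85.8
```

Run:
```python
from h import *
np.set_printoptions(precision=3,suppress=True)
s=sense(); print(s["time_s"],s["tcp_pos"],s["joints"],s["ft_force"]); print(cmd([478,131,290]))
```

```text
2.1 [446.133  -4.3   290.599] [ 0.616  0.08  -0.746  1.827  0.056  1.256 -0.339] [-0.408 -0.443  1.045]
(array([-0.926,  0.005,  0.035]), array([ 0.   ,  0.008, -0.001]))
```

Call:
send_rows(hand=[0,0,0,0,0], linear=[[-0.3,0,0.03],[-0.6,0,0.03],[-0.9,0,0.035],[-0.926,0,0.035],[-0.926,0,0.035]], dr=[[0,0,0],[0,0.008,0],[0,0.008,0],[0,0.008,0],[0,0.008,0]])

```text
time_s: 2.72
tcp_pos: [477.8, 130.0, 290.3]
tool_rot: [-1.105, 1.361, -1.359]
ft_force: [0.1, -0.7, -0.1]
width: 85.4
```

Run:
```python
from h import *
np.set_printoptions(precision=3,suppress=True)
s=sense(); print(s["time_s"],s["tcp_pos"],s["joints"],s["ft_force"]); print(cmd([478,131,174]))
cv2.imwrite("pics/side1.png",snapshot("side"));cv2.imwrite("pics/top1.png",snapshot("top"))
crop('pics/s1c.png','pics/side1.png',200,90,160,120,5)
crop('pics/t1c.png','pics/top1.png',160,140,160,120,5)
```

```text
2.725 [477.806 129.981 290.319] [ 0.37   0.208 -0.849  1.724  0.161  1.283 -0.721] [ 0.145 -0.749 -0.057]
(array([-0.007,  0.775,  0.001]), array([ 0.001, -0.   , -0.   ]))
```

View pics/s1c.png

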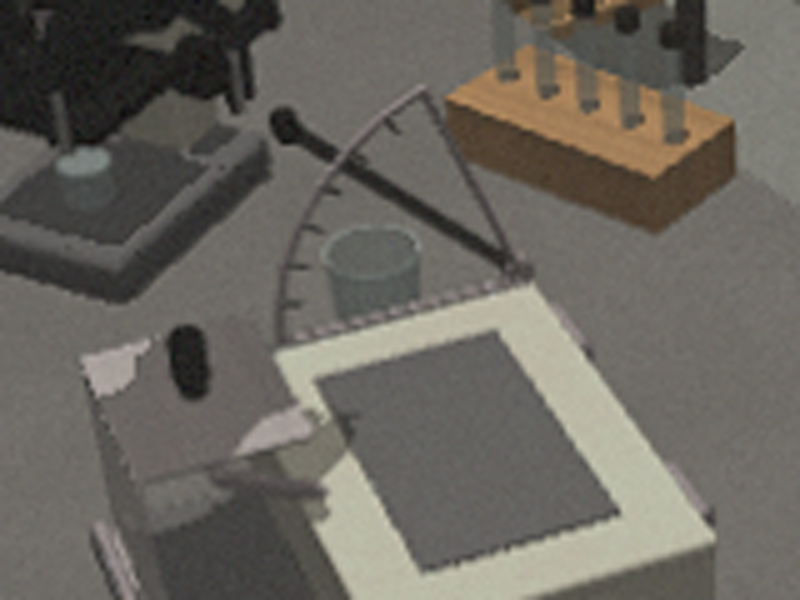

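View pics/t1c.png

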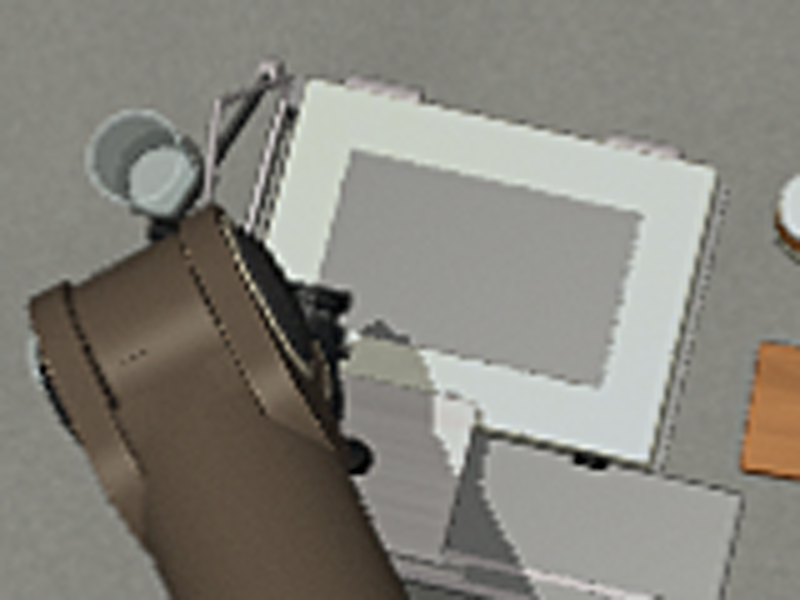

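The gripper stands above the knob: fingers in the top left of the side crop, its shadow on the roof. The pointer and bystanders haven't moved. Descending.

Call:
send_rows(hand=[0,0,0,0,0], linear=[[0,0.2,0],[0,0.4,0],[0,0.6,0],[0,0.77,0],[0,0.77,0]], dr=[[0,0,0],[0,0,0],[0,0,0],[0,0,0],[0,0,0]])

```text
time_s: 3.45
tcp_pos: [476.9, 127.2, 173.7]
tool_rot: [-1.106, 1.365, -1.362]
ft_force: [0.4, 0.0, 0.9]
width: 85.3
```

Call:
send_rows(hand=[120,255,255,255,255,255,255,255], linear=[[0,0,0],[0,0,0],[0,0,0],[0,0,0],[0,0,0],[0,0,0],[0,0,0],[0,0,0]], dr=[[0,0,0],[0,0,0],[0,0,0],[0,0,0],[0,0,0],[0,0,0],[0,0,0],[0,0,0]])

```text
time_s: 4.45
tcp_pos: [476.9, 127.2, 173.7]
tool_rot: [-1.106, 1.364, -1.362]
ft_force: [0.3, 0.7, 0.2]
width: 0.0
```

Run:
```python
from h import *
np.set_printoptions(precision=3,suppress=True)
s=sense(); print(s["time_s"],s["tcp_pos"],s["joints"],s["ft_force"],s["width"]); p=s["tcp_pos"]; print(cmd(p), D(p));d=W(0,-163,0)-W(0,0,0);print(cmd(p+d))
cv2.imwrite("pics/side2.png",snapshot("side"))
crop('pics/s2c.png','pics/side2.png',200,90,160,120,5)
```

```text
4.45 [476.869 127.196 173.669] [ 0.319  0.319 -0.818  1.894  0.267  1.045 -0.821] [0.34  0.669 0.19 ] 0.020623873539225988
(array([0., 0., 0.]), array([ 0.002, -0.003,  0.001])) [-143.147   28.321  173.669]
(array([1.087, 0.002, 0.005]), array([ 0.002, -0.003,  0.001]))
```

View pics/s2c.png

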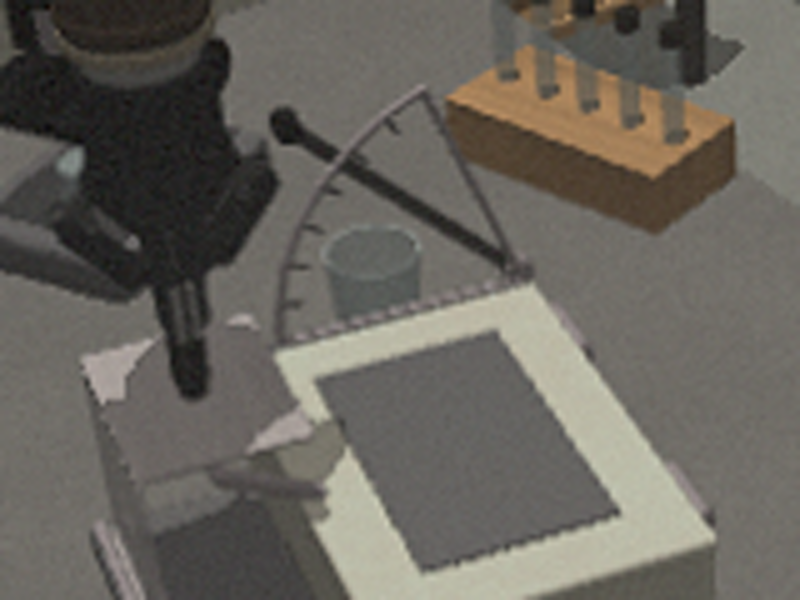

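Run:
```python
from h import *
np.set_printoptions(precision=1,suppress=True)
for n,o in(("side",(200,90)),("top",(160,140))):
    for X in([476.9,127.2,173.7],[476.9,127.2,203.7],[478,131,202],[478,131,162]):
        print(n,X,(proj(n,X)-o)*5)
cv2.imwrite("pics/top2.png",snapshot("top"))
crop('pics/t2c.png','pics/top2.png',160,140,160,120,5)
im=cv2.imread("pics/side2.png"); im=cv2.convertScaleAbs(im[120:180,210:270],alpha=2.5,beta=10); cv2.imwrite("pics/s2d.png",cv2.resize(im,None,fx=10,fy=10,interpolation=cv2.INTER_CUBIC))
```

```text
side [476.9, 127.2, 173.7] [193.7 383.2]
side [476.9, 127.2, 203.7] [186.2 339.8]
side [478, 131, 202] [185.3 338.4]
side [478, 131, 162] [195.3 395.9]
top [476.9, 127.2, 173.7] [363.7 457.6]
top [476.9, 127.2, 203.7] [356.  452.9]
top [478, 131, 202] [350.4 451.3]
top [478, 131, 162] [360.8 457.6]
```

View pics/s2d.png

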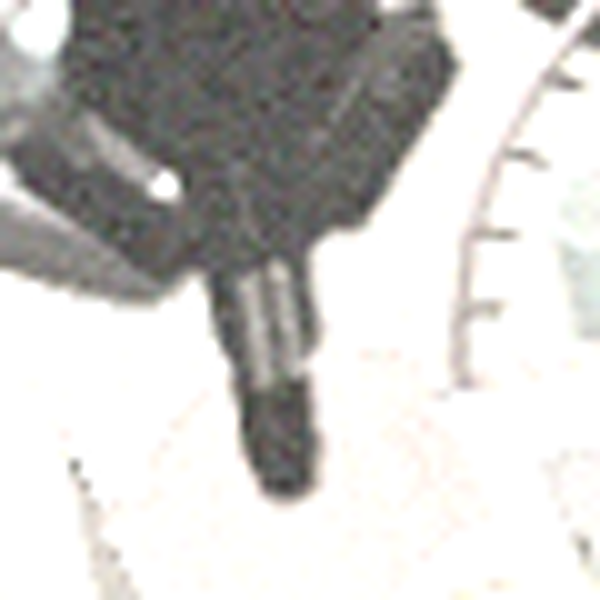

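View pics/t2c.png

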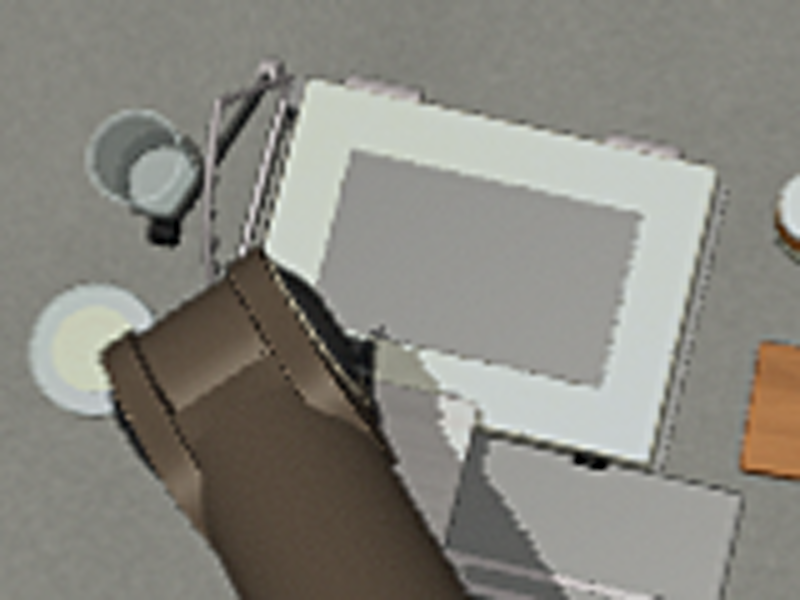

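Run:
```python
from h import *
np.set_printoptions(precision=1,suppress=True)
print(proj("top",[161,-603.3,196.6]),proj("side",[477.8,130,290.3]),proj("top",[477.8,130,290.3]))
im=cv2.imread("pics/side1.png"); im=cv2.convertScaleAbs(im[60:140,190:270],alpha=2.5,beta=10); a=cv2.resize(im,(400,400),interpolation=cv2.INTER_CUBIC)
im=cv2.imread("pics/top0.png"); im=cv2.convertScaleAbs(im[310:390,430:510],alpha=2.5,beta=10); b=cv2.resize(im,(400,400),interpolation=cv2.INTER_CUBIC)
cv2.imwrite("pics/chk.png",np.hstack([a,b]))
```

```text
[469.  338.3] [232.5 131. ] [225.5 227.3]
```

View pics/chk.png

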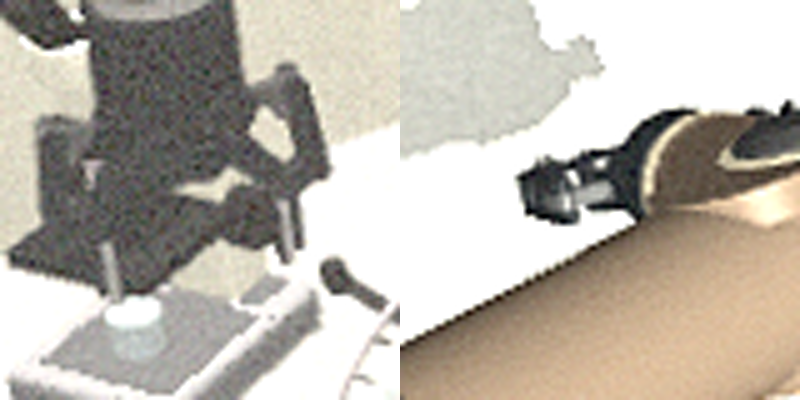

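The side view suggests the shut fingers ended near the knob's top. The light finger stripes stop at enhanced (272,380), where the knob begins, so the real tips may sit higher than the reported TCP. I'll lift 60 mm and check.

Call:
send_rows(hand=[255,255,255,255], linear=[[0,-0.2,0],[0,-0.4,0],[0,-0.4,0],[0,-0.4,0]], dr=[[0,0,0],[0,0,0],[0,0,0],[0,0,0]])

```text
time_s: 5.05
tcp_pos: [476.8, 126.9, 233.1]
tool_rot: [-1.107, 1.365, -1.362]
ft_force: [-0.8, 0.1, -0.1]
width: -0.1
```

Run:
```python
from h import *
np.set_printoptions(precision=1,suppress=True)
p=sense()["tcp_pos"];print(p,(proj("side",p)-[210,100])*7.5)
im=snapshot("side");cv2.imwrite("pics/side3.png",im)
im=cv2.convertScaleAbs(im[100:180,210:310],alpha=2.5,beta=10); cv2.imwrite("pics/s3d.png",cv2.resize(im,None,fx=7.5,fy=7.5,interpolation=cv2.INTER_CUBIC))
```

```text
[476.8 126.9 233.1] [193.2 369.4]
```

View pics/s3d.png

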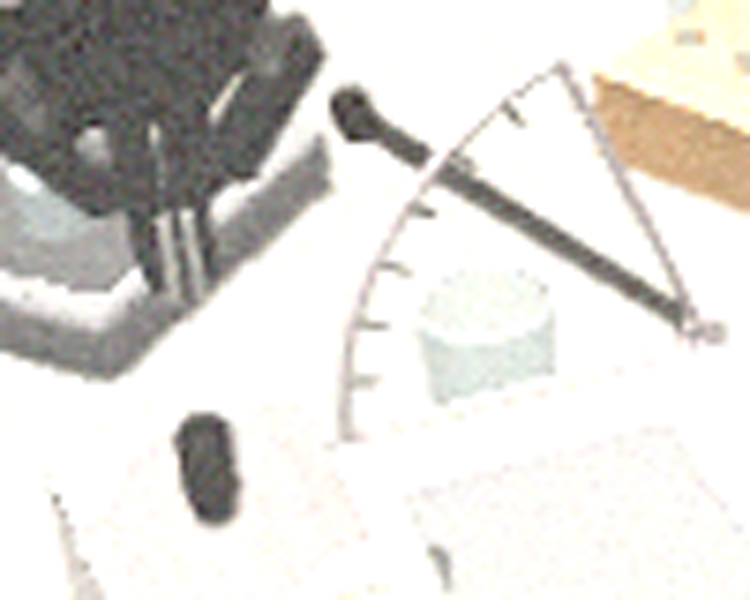

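Run:
```python
from h import *
np.set_printoptions(precision=1,suppress=True)
s=sense();p=s["tcp_pos"];M=Ro.from_rotvec(s["tool_rot"]).as_matrix()
u,v=188/7.5+210,303/7.5+100
q=onz("side",u,v,233);print("B",q,q-p,M.T@(q-p)); 
for z in(255,260,265,270): print(z,proj("side",[476.8,126.9,z]),(u,v))
p0=np.array([161,-603.3,196.6])
for dz in(0,30,60,100,150): print(dz,proj("top",p0+[0,0,dz]))
p1=np.array([477.8,130,290.3])
for dz in(0,30,60,100,150): print(dz,(proj("top",p1+[0,0,dz])-[160,140])*5,(proj("top",p1+[0,0,dz]+W(57,0,0)-W(0,0,0))-[160,140])*5)
```

```text
B [495.6 168.2 233. ] [19.  41.4  0.2] [-44.4  -0.3   9.9]
255 [234.6 142.6] (235.06666666666666, 140.4)
260 [234.3 141.1] (235.06666666666666, 140.4)
265 [234.1 139.5] (235.06666666666666, 140.4)
270 [233.8 138. ] (235.06666666666666, 140.4)
0 [469.  338.3]
30 [471.9 339.4]
60 [475.  340.5]
100 [479.3 342. ]
150 [485.  344.1]
0 [327.4 436.6] [351.2 342.3]
30 [318.3 431.1] [342.7 334.9]
60 [308.9 425.3] [333.8 327.2]
100 [295.7 417.3] [321.4 316.5]
150 [278.2 406.6] [305.  302.2]
```

Run:
```python
from h import *
im=cv2.imread("pics/top0.png"); im=cv2.convertScaleAbs(im[325:370,440:490],alpha=2.5,beta=10); a=cv2.resize(im,(400,360),interpolation=cv2.INTER_CUBIC)
im=snapshot("top");cv2.imwrite("pics/top3.png",im); im=cv2.convertScaleAbs(im[190:235,200:250],alpha=2,beta=10); b=cv2.resize(im,(400,360),interpolation=cv2.INTER_CUBIC)
cv2.imwrite("pics/chk2.png",np.hstack([a,b]))
im=cv2.imread("pics/side0.png");cv2.imwrite("pics/chk3.png",cv2.resize(cv2.convertScaleAbs(im[300:400,210:310],alpha=2.5,beta=10),None,fx=6,fy=6))
p0=np.array([161,-603.3,196.6]); print(proj("side",p0))
```

```text
[274.45365658 439.23981267]
```

View pics/chk2.png

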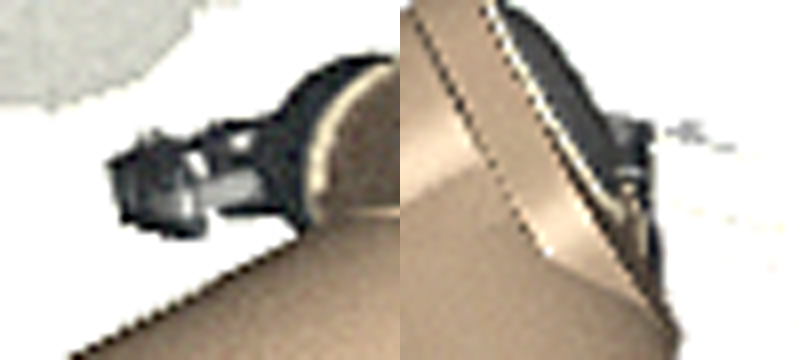

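The shut fingertips end at (188,303) in the enhanced crop, about 29 mm higher than the reported TCP projects. At the start pose the lateral position agrees with the top view. So the offset is along the tool, and the true tip is about 29 mm behind the reported TCP. I'll descend in stages with force checks.

Call:
send_rows(hand=[0,0,0,0,0,0,0,0], linear=[[-0.03,0,0],[-0.03,0,0],[-0.03,0,0],[-0.03,0,0],[-0.03,0.2,0],[-0.03,0.4,0],[-0.03,0.5,0],[-0.03,0.5,0]], dr=[[0,0,0],[0,0,0],[0,0,0],[0,0,0],[0,0,0],[0,0,0],[0,0,0],[0,0,0]])

```text
time_s: 6.15
tcp_pos: [476.7, 131.1, 157.2]
tool_rot: [-1.109, 1.366, -1.361]
ft_force: [0.1, 0.1, -0.6]
width: 85.5
```

Run:
```python
from h import *
np.set_printoptions(precision=3,suppress=True)
s=sense(); print(s["time_s"],s["tcp_pos"],s["ft_force"],s["width"]); print(cmd([478,131,147]))
im=snapshot("side");cv2.imwrite("pics/side4.png",im)
im=cv2.convertScaleAbs(im[100:180,200:300],alpha=2.5,beta=10); cv2.imwrite("pics/s4d.png",cv2.resize(im,None,fx=7.5,fy=7.5,interpolation=cv2.INTER_CUBIC))
```

```text
6.15 [476.657 131.102 157.169] [ 0.098  0.067 -0.633] 85.51319840711547
(array([-0.001,  0.068,  0.009]), array([ 0.004, -0.003,  0.002]))
```

View pics/s4d.png

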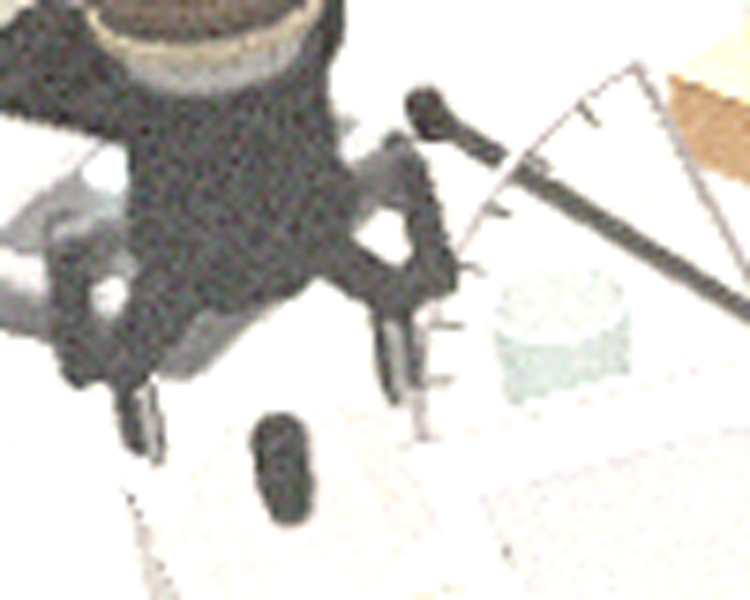

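Open tips are at (150,460) and (400,402), straddling the knob ((280,415)–(292,522)), but still near its top. I'll go down 15 mm more and close.

Call:
send_rows(hand=[0,0,0,255,255,255,255,255,255], linear=[[0,0.05,0.01],[0,0.1,0.01],[0,0.1,0.01],[0,0.1,0.01],[0,0.1,0.01],[0,0.1,0.01],[0,0.1,0.01],[0,0.1,0.01],[0,0.1,0.01]], dr=[[0,0,0],[0,0,0],[0,0,0],[0,0,0],[0,0,0],[0,0,0],[0,0,0],[0,0,0],[0,0,0]])

```text
time_s: 7.32
tcp_pos: [477.1, 131.8, 143.4]
tool_rot: [-1.11, 1.366, -1.36]
ft_force: [-6.5, 0.5, 8.1]
width: 19.9
```

Run:
```python
from h import *
np.set_printoptions(precision=3,suppress=True)
s=sense(); print(s["time_s"],s["tcp_pos"],s["ft_force"],s["width"],s["joints"]);p=s["tcp_pos"]; print(D(p),cmd(p+W(0,-160,0)-W(0,0,0)))
im=snapshot("side");cv2.imwrite("pics/side5.png",im)
im=cv2.convertScaleAbs(im[100:180,200:300],alpha=2.5,beta=10); cv2.imwrite("pics/s5d.png",cv2.resize(im,None,fx=7.5,fy=7.5,interpolation=cv2.INTER_CUBIC))
```

```text
7.325 [477.13  131.801 143.434] [-6.454  0.548  8.137] 19.9359726005838 [ 0.289  0.363 -0.804  1.923  0.308  0.991 -0.865]
[-143.834   32.882  143.434] (array([1.067, 0.003, 0.003]), array([ 0.005, -0.002,  0.002]))
```

View pics/s5d.png

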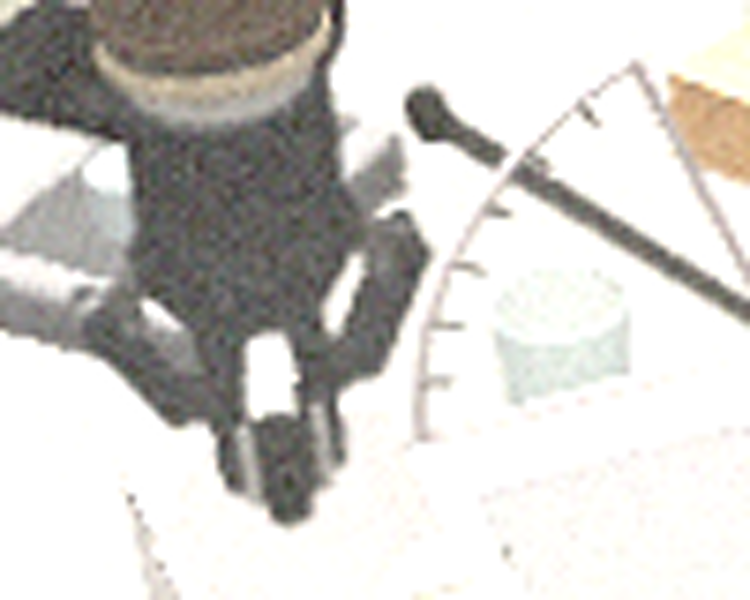

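The knob is gripped (width 19.9 mm, pads on both sides). Now sliding the guard along −y.

Call:
send_rows(hand=[255,255,255,255,255,255,255,255], linear=[[0.1,0,0],[0.2,0,0],[0.32,0,0],[0.44,0,0],[0.56,0,0],[0.68,0,0],[0.8,0,0],[0.8,0,0]], dr=[[0,0,0],[0,0,0],[0,0,0],[0,0,0],[0,0,0],[0,0,0],[0,0,0],[0,0,0]])

```text
time_s: 8.38
tcp_pos: [451.9, 11.6, 143.5]
tool_rot: [-1.109, 1.368, -1.364]
ft_force: [2.8, -2.7, -6.3]
width: 19.9
```

Run:
```python
from h import *
np.set_printoptions(precision=3,suppress=True)
s=sense(); print(s["time_s"],s["tcp_pos"],s["ft_force"],s["width"],s["joints"]);p=s["tcp_pos"]; print(D(p),cmd(W(-143.8,32.9-160,p[2])))
```

```text
8.375 [451.868  11.585 143.528] [ 2.836 -2.705 -6.306] 19.89224413316695 [ 0.549  0.277 -0.793  2.016  0.243  0.951 -0.582]
[-143.978  -89.959  143.528] (array([0.248, 0.001, 0.003]), array([ 0.005, -0.004,  0.003]))
```

Call:
send_rows(hand=[255,255,255,255,255,255], linear=[[0.1,0,0],[0.18,0,0],[0.23,0,0],[0.26,0,0],[0.27,0,0],[0.27,0,0]], dr=[[0,0,0],[0,0,0],[0,0,0],[0,0,0],[0,0,0],[0,0,0]])

```text
time_s: 9.12
tcp_pos: [447.0, -12.5, 143.7]
tool_rot: [-1.095, 1.365, -1.343]
ft_force: [17.8, 48.6, -28.8]
width: 19.9
```

Run:
```python
from h import *
np.set_printoptions(precision=3,suppress=True)
s=sense(); print(s["time_s"],s["tcp_pos"],s["ft_force"],s["width"]);p=s["tcp_pos"]; print(D(p))
im=snapshot("side");cv2.imwrite("pics/side6.png",im)
im=cv2.convertScaleAbs(im[110:230,190:350],alpha=1.7,beta=10); cv2.imwrite("pics/s6d.png",cv2.resize(im,None,fx=5,fy=5,interpolation=cv2.INTER_CUBIC))
im=snapshot("top");cv2.imwrite("pics/top6.png",im)
cv2.imwrite("pics/t6d.png",cv2.resize(im[140:280,170:350],None,fx=4.2,fy=4.2,interpolation=cv2.INTER_CUBIC))
```

```text
9.125 [447.039 -12.508 143.713] [ 17.833  48.551 -28.768] 19.888763772648595
[-143.778 -114.531  143.713]
```

View pics/s6d.png

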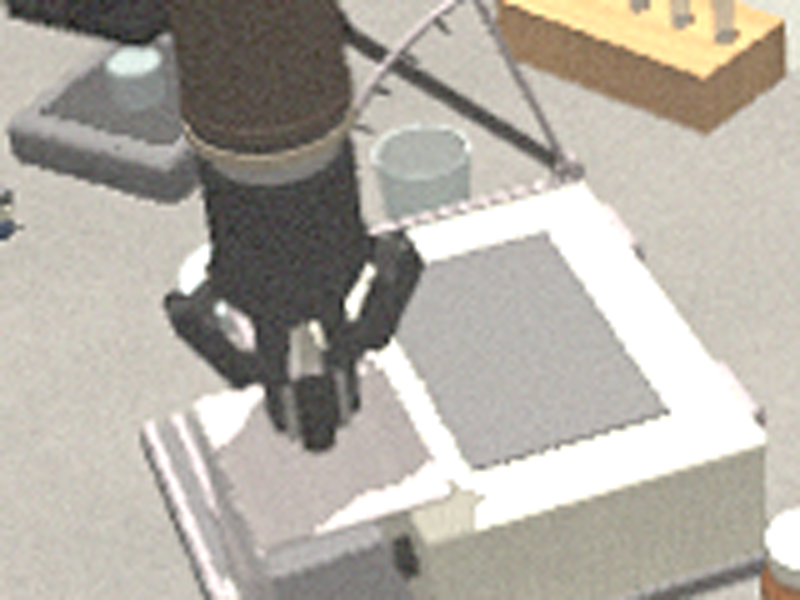

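View pics/t6d.png

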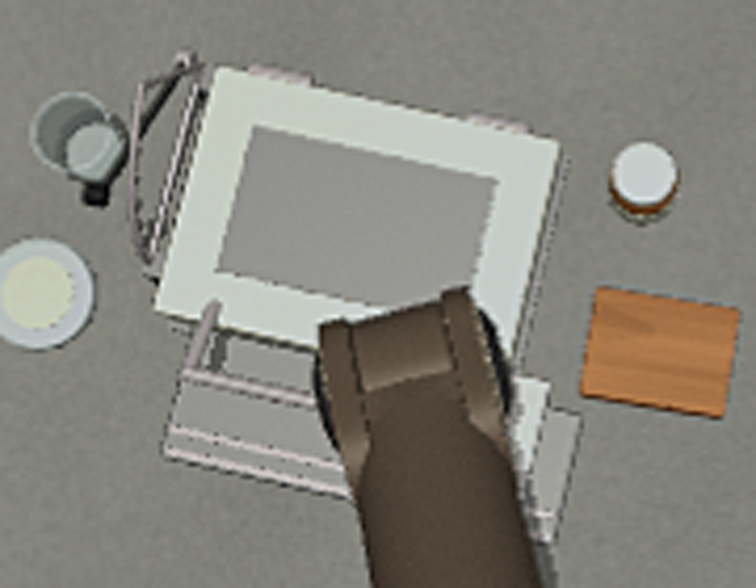

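Run:
```python
from h import *
np.set_printoptions(precision=1,suppress=True)
for c in((550,380),(549,545),(582,420),(552,600)):
    u,v=(c[0]+.5)/4.2-.5+170,(c[1]+.5)/4.2-.5+140
    print(c,"z161",D(onz("top",u,v,161)),"z18",D(onz("top",u,v,18)))
for c in((455,482),(268,550),(318,440)):
    u,v=(c[0]+.5)/5-.5+190,(c[1]+.5)/5-.5+110
    print(c,"side z161",D(onz("side",u,v,161)))
```

```text
(550, 380) z161 [ -90.4 -177.9  161. ] z18 [ -77.4 -170.6   18. ]
(549, 545) z161 [-210.9 -204.9  161. ] z18 [-208.4 -200.    18. ]
(582, 420) z161 [-114.5 -208.1  161. ] z18 [-103.6 -203.5   18. ]
(552, 600) z161 [-249.9 -216.1  161. ] z18 [-250.9 -212.3   18. ]
(455, 482) side z161 [ -87.9 -168.3  161. ]
(268, 550) side z161 [-190.7 -177.1  161. ]
(318, 440) side z161 [-142.5 -105.2  161. ]
```

Run:
```python
from h import *
np.set_printoptions(precision=1,suppress=True)
for c in((184,372),(190,375),(310,403),(212,305)):
    u,v=(c[0]+.5)/4.2-.5+170,(c[1]+.5)/4.2-.5+140
    print(c,"z130",D(onz("top",u,v,130)))
u,v=pc("top",590,460); print("blk",[D(onz("top",u,v,z)) for z in(40,80,100)])
u,v=405/5+190,550/5+110; print("blk side",[D(onz("side",u,v,z)) for z in(18,40,80,100)])
im=cv2.imread("pics/top6.png");cv2.imwrite("pics/t6e.png",cv2.resize(im[205:265,200:250],None,fx=10,fy=10,interpolation=cv2.INTER_CUBIC))
```

```text
(184, 372) z130 [-144.    99.9  130. ]
(190, 375) z130 [-145.2   94.8  130. ]
(310, 403) z130 [-145.6   -0.7  130. ]
(212, 305) z130 [-88.7  91.7 130. ]
blk [array([-101.6,  -96.8,   40. ]), array([-104.8, -100.5,   80. ]), array([-106.3, -102.4,  100. ])]
blk side [array([-91.2, -54. ,  18. ]), array([-96.8, -77.8,  40. ]), array([-106.9, -121. ,   80. ]), array([-112. , -142.6,  100. ])]
```

View pics/t6e.png

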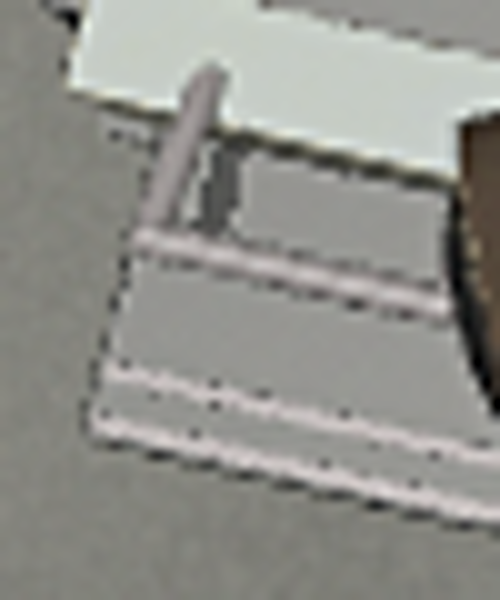

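The guard slid freely and then stopped hard (about 50 N) after 147 mm. The bar's +y end is at y≈98, so its centre is y≈48, while the knob began at y≈33. That suggests the guard started about 13 mm ajar and is now at its stop. I'll release, rise and check.

Call:
send_rows(hand=[255,0,0,0,0,0,0,0], linear=[[0,0,0],[0,0,0],[0,0,0],[0,0,0],[0,0,0],[0,-0.3,0],[0,-0.6,0],[0,-0.8,0]], dr=[[0,0,0],[0,0,0],[0,0,0],[0,0,0],[0,0,0],[0,0,0],[0,0,0],[0,0,0]])

```text
time_s: 10.22
tcp_pos: [447.4, -14.7, 265.8]
tool_rot: [-1.094, 1.364, -1.345]
ft_force: [-0.3, -1.1, -1.2]
width: 85.2
```

Run:
```python
from h import *
np.set_printoptions(precision=3,suppress=True)
s=sense(); print(s["time_s"],s["tcp_pos"],s["ft_force"],s["width"]); print(cmd(W(-145,43,250)))
im=snapshot("side");cv2.imwrite("pics/side7.png",im)
cv2.imwrite("pics/s7d.png",cv2.resize(im[110:230,190:350],None,fx=5,fy=5,interpolation=cv2.INTER_CUBIC))
```

```text
10.225 [447.397 -14.66  265.774] [-0.272 -1.101 -1.223] 85.21669907824977
(array([-1.062,  0.122, -0.01 ]), array([ 0.001,  0.002, -0.01 ]))
```

View pics/s7d.png

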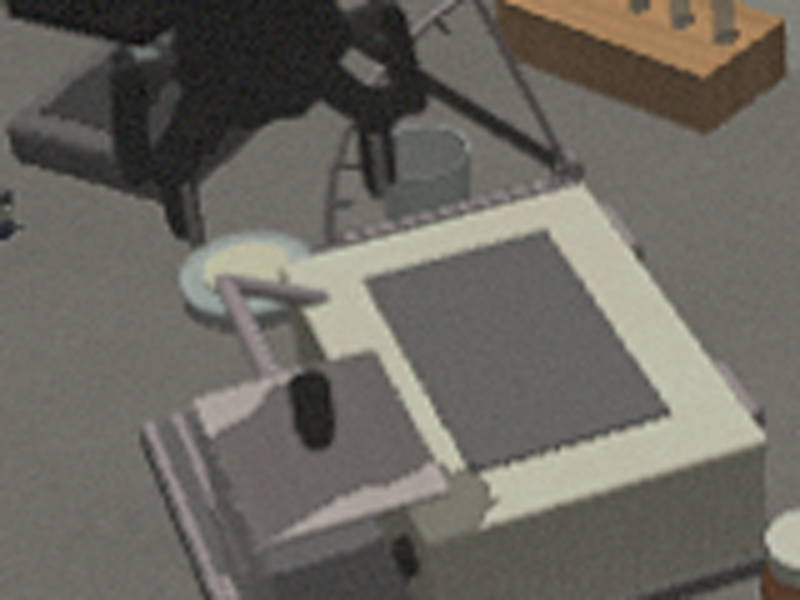

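Run:
```python
from h import *
np.set_printoptions(precision=1,suppress=True)
f=lambda c:((c[0]+.5)/5-.5+190,(c[1]+.5)/5-.5+110)
for c in((372,352),(447,473),(262,543)): print("roof",D(onz("side",*f(c),161)))
print("knobtop",D(onz("side",*f((312,378)),202)),"base",D(onz("side",*f((318,445)),162)))
for c in((222,280),(262,362)): print("bar",D(onz("side",*f(c),130)))
print("knob0",D(onz("side",*pc("side",186,332),202)),D(onz("side",*pc("side",198,395),162)))
cv2.imwrite("pics/top7.png",snapshot("top"));im=cv2.imread("pics/top7.png")
cv2.imwrite("pics/t7d.png",cv2.resize(im[140:280,170:350],None,fx=4.2,fy=4.2,interpolation=cv2.INTER_CUBIC))
```

```text
roof [-93.3 -45.4 161. ]
roof [ -89.3 -159.8  161. ]
roof [-192.  -170.8  161. ]
knobtop [-140.4 -105.   202. ] base [-144.  -110.3  162. ]
bar [-144.2  100.2  130. ]
bar [-144.2   12.8  130. ]
knob0 [-141.3   40.5  202. ] [-141.7   34.8  162. ]
```

View pics/t7d.png

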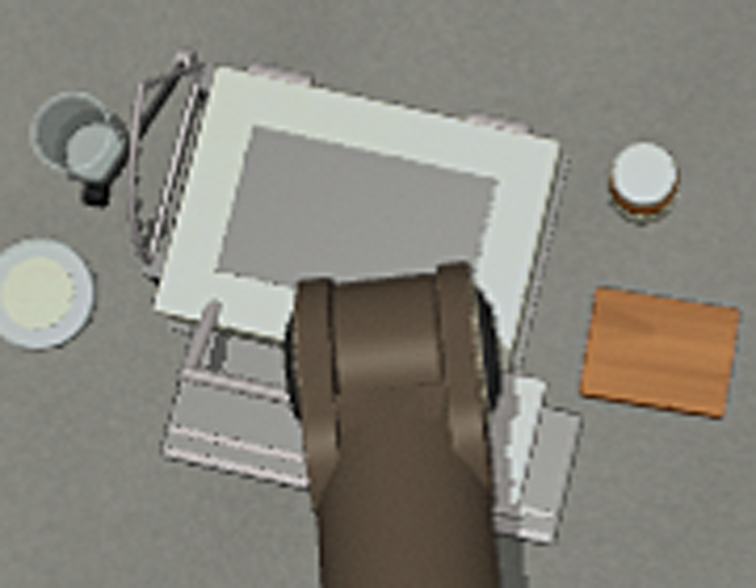

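The guard travelled about 146–148 mm by robot and camera alike. To confirm that was the end stop and not a jammed grip, I'll push the knob again from its +y side with shut fingers.

Call:
send_rows(hand=[255,255,255,255,255,255,255,255,255,255], linear=[[-0.15,0,0],[-0.28,0,0],[-0.28,0,0],[-0.28,0,0],[-0.28,0,0],[-0.28,0.2,0],[-0.28,0.4,0],[-0.28,0.6,0],[-0.28,0.78,0],[-0.28,0.78,0]], dr=[[0,0,-0.01],[0,0,-0.01],[0,0,-0.01],[0,0,-0.01],[0,0,-0.01],[0,0,-0.01],[0,0,-0.01],[0,0,-0.01],[0,0,-0.01],[0,0,-0.01]])

```text
time_s: 11.58
tcp_pos: [456.4, 27.5, 149.0]
tool_rot: [-1.107, 1.358, -1.357]
ft_force: [0.6, 0.4, -0.0]
width: -0.2
```

Run:
```python
from h import *
np.set_printoptions(precision=3,suppress=True)
s=sense(); print(s["time_s"],s["tcp_pos"],D(s["tcp_pos"]),s["ft_force"],s["width"]); print(cmd(W(-143,-100,146)))
```

```text
11.575 [456.428  27.542 149.042] [-142.778  -73.407  149.042] [ 0.572  0.435 -0.021] -0.23337570927772017
(array([ 0.177,  0.02 , -0.002]), array([0.001, 0.002, 0.   ]))
```

Contact is expected at about y −90 to −92. I'll push in small steps.

Call:
send_rows(hand=[255,255,255,255], linear=[[0.05,0.02,0],[0.1,0.02,0],[0.13,0.02,0],[0.13,0.02,0]], dr=[[0,0,0],[0,0,0],[0,0,0],[0,0,0]])

```text
time_s: 12.08
tcp_pos: [453.0, 8.6, 146.7]
tool_rot: [-1.105, 1.358, -1.357]
ft_force: [1.0, 1.3, -0.3]
width: -0.1
```

Call:
send_rows(hand=[255,255,255], linear=[[0.03,0,0],[0.06,0,0],[0.06,0,0]], dr=[[0,0,0],[0,0,0],[0,0,0]])

```text
time_s: 12.45
tcp_pos: [453.1, 8.5, 147.1]
tool_rot: [-1.096, 1.356, -1.346]
ft_force: [7.2, 28.5, -14.0]
width: -0.3
```

Run:
```python
from h import *
np.set_printoptions(precision=3,suppress=True)
s=sense(); print(s["time_s"],s["tcp_pos"],D(s["tcp_pos"]),s["ft_force"],s["width"])
```

```text
12.45 [453.063   8.498 147.072] [-142.177  -92.736  147.072] [  7.243  28.463 -13.956] -0.33689686557652226
```

It holds still against 30 N at the same place (knob y ≈ −115), so that's the end stop and the guard is fully open. Now up and over the bar with the fingers open.

Call:
send_rows(hand=[255,255,100,0,0,0,0,0,0,0], linear=[[-0.06,0,0],[-0.06,-0.2,0],[-0.06,-0.4,0],[-0.1,-0.6,0],[-0.3,-0.6,0],[-0.5,-0.6,0],[-0.7,-0.6,0],[-0.9,-0.6,-0.01],[-0.9,-0.6,-0.01],[-0.9,-0.6,-0.01]], dr=[[0,0,0],[0,0,0],[0,0,0],[0,0,0],[0,0,0],[0,0,0],[0,0,0],[0,0,0],[0,0,0],[0,0,0]])

```text
time_s: 13.7
tcp_pos: [477.7, 139.1, 238.8]
tool_rot: [-1.097, 1.356, -1.347]
ft_force: [0.3, -0.3, -0.0]
width: 85.5
```

Run:
```python
from h import *
np.set_printoptions(precision=3,suppress=True)
s=sense(); print(s["time_s"],s["tcp_pos"],D(s["tcp_pos"]),s["ft_force"],s["width"],s["joints"]); print(cmd(W(-145,45,82)))
```

```text
13.7 [477.656 139.05  238.767] [-144.802   40.086  238.767] [ 0.261 -0.251 -0.044] 85.52578275202546 [ 0.396  0.266 -0.914  1.804  0.22   1.171 -0.784]
(array([-0.02 ,  1.045, -0.004]), array([-0.002,  0.005, -0.008]))
```

Call:
send_rows(hand=[0,0,0,0,0], linear=[[0,0.2,0],[0,0.4,0],[-0.02,0.6,0],[-0.02,0.75,0],[-0.02,0.75,0]], dr=[[0,0,-0.008],[0,0,-0.008],[0,0,-0.008],[0,0,-0.008],[0,0,-0.008]])

```text
time_s: 14.32
tcp_pos: [477.9, 141.4, 125.1]
tool_rot: [-1.11, 1.354, -1.357]
ft_force: [0.8, -0.4, -0.8]
width: 85.3
```

Run:
```python
from h import *
np.set_printoptions(precision=3,suppress=True)
s=sense(); print(s["time_s"],s["tcp_pos"],D(s["tcp_pos"]),s["ft_force"],s["width"]); print(cmd(W(-145,43,82)))
im=snapshot("side");cv2.imwrite("pics/side8.png",im)
cv2.imwrite("pics/s8d.png",cv2.resize(cv2.convertScaleAbs(im[100:210,190:320],alpha=1.8,beta=10),None,fx=5,fy=5,interpolation=cv2.INTER_CUBIC))
```

```text
14.325 [477.925 141.375 125.075] [-145.014   42.416  125.075] [ 0.798 -0.419 -0.805] 85.2610000094712
(array([-0.005,  0.287,  0.   ]), array([-0.   ,  0.004,  0.002]))
```

View pics/s8d.png

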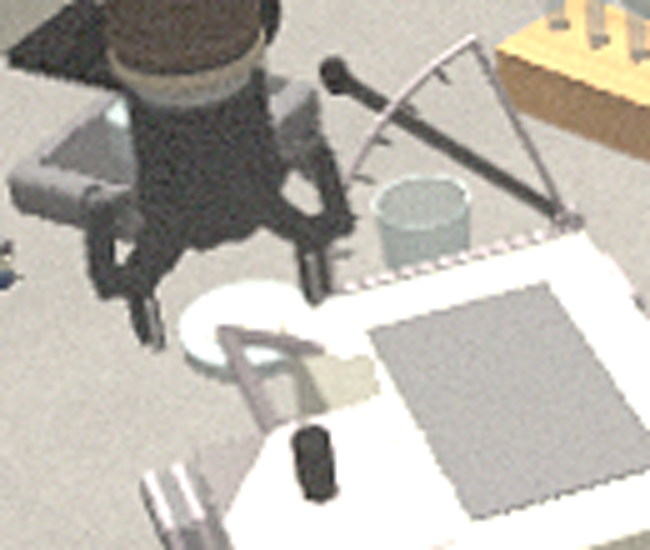

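Fingers straddle the bar from above: tips at (152,345) and (318,300), with the bar running (228,335)→(268,430). The gap is about 40 mm, as expected. Descending and closing.

Call:
send_rows(hand=[0,0,0,255,255,255,255,255,255,255], linear=[[0,0.15,0],[0,0.29,0],[0,0.29,0],[0,0.29,0],[0,0.29,0],[0,0.29,0],[0,0.29,0],[0,0.29,0],[0,0.29,0],[0,0.29,0]], dr=[[0,0,0],[0,0,0],[0,0,0],[0,0,0],[0,0,0],[0,0,0],[0,0,0],[0,0,0],[0,0,0],[0,0,0]])

```text
time_s: 15.62
tcp_pos: [479.5, 141.9, 83.1]
tool_rot: [-1.107, 1.352, -1.358]
ft_force: [3.9, -1.0, 2.4]
width: 9.6
```

Run:
```python
from h import *
np.set_printoptions(precision=3,suppress=True)
s=sense(); print(s["time_s"],s["tcp_pos"],D(s["tcp_pos"]),s["ft_force"],s["width"],s["joints"]); M=Ro.from_rotvec(s["tool_rot"]).as_matrix()
im=snapshot("side");cv2.imwrite("pics/side9.png",im)
cv2.imwrite("pics/s9d.png",cv2.resize(cv2.convertScaleAbs(im[100:210,190:320],alpha=1.8,beta=10),None,fx=5,fy=5,interpolation=cv2.INTER_CUBIC))
ax=np.r_[RD@[1,0],0]
for a in np.linspace(0.1,0.8,8):
    b=np.arctan2(42,245); r=np.hypot(42,245)
    d=ax*(-r*np.cos(a+b)+245)+np.r_[0,0,r*np.sin(a+b)-42]
    print(round(a,2),M.T@d/150,np.linalg.norm(d))
```

```text
15.625 [479.539 141.903  83.054] [-143.542   43.264   83.054] [ 3.908 -1.037  2.45 ] 9.630239390649647 [ 0.255  0.462 -0.81   1.978  0.437  0.88  -0.988]
0.1 [ 0.    -0.162  0.037] 24.847037313775093
0.2 [ 0.001 -0.319  0.089] 49.631969974352636
0.3 [ 0.001 -0.47   0.157] 74.2928485578246
0.4 [ 0.002 -0.613  0.24 ] 98.7680337108696
0.5 [ 0.003 -0.748  0.337] 122.99635021703497
0.6 [ 0.004 -0.872  0.446] 146.9172399029187
0.7 [ 0.004 -0.985  0.568] 170.47091300206463
0.8 [ 0.005 -1.085  0.7  ] 193.59849759824067
```

View pics/s9d.png

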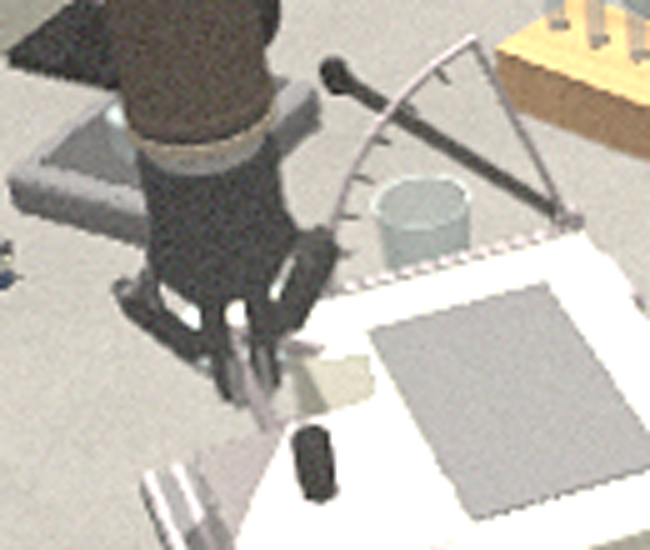

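The bar is gripped (width 9.6 mm, bar between the pads at about (245,370)). I'll lift along the hinge arc to 0.4 rad, then check.

Call:
send_rows(hand=[255,255,255,255,255,255,255,255,255], linear=[[0,-0.08,0.017],[0,-0.162,0.037],[0,-0.24,0.062],[0,-0.319,0.089],[0,-0.395,0.122],[0,-0.47,0.157],[0,-0.54,0.197],[0.002,-0.613,0.24],[0.002,-0.613,0.24]], dr=[[0,0,0],[0,0,0],[0,0,0],[0,0,0],[0,0,0],[0,0,0],[0,0,0],[0,0,0],[0,0,0]])

```text
time_s: 16.8
tcp_pos: [513.1, 134.8, 175.8]
tool_rot: [-1.11, 1.353, -1.357]
ft_force: [-8.5, 0.5, -3.3]
width: 10.0
```

```bash
cat > chk.py <<'E'
from h import *
import sys
np.set_printoptions(precision=3,suppress=True)
s=sense(); p=s["tcp_pos"]; d=D(p)-[-143.542,43.264,83.054]
print(s["time_s"],p,d,s["ft_force"],s["width"],s["joints"]); M=Ro.from_rotvec(s["tool_rot"]).as_matrix()
b=np.arctan2(42,245); r=np.hypot(42,245)
a0=np.arctan2(42+d[2],245-d[0])-b; print("angle est",a0,"radius",np.hypot(42+d[2],245-d[0])-r)
ax=np.r_[RD@[1,0],0]
for a in np.arange(0.45,0.82,0.05):
    dd=ax*(-r*np.cos(a+b)+245)+np.r_[0,0,r*np.sin(a+b)-42]+W(-143.542,43.264,83.054)-p
    print(round(a,2),M.T@dd/150)
n=sys.argv[1]
im=snapshot("side");cv2.imwrite(f"pics/side{n}.png",im)
cv2.imwrite(f"pics/s{n}d.png",cv2.resize(cv2.convertScaleAbs(im[60:200,190:350],alpha=1.5,beta=10),None,fx=5,fy=4.28*5/4.28*0.857,interpolation=cv2.INTER_CUBIC))
E
python3 chk.py 10
```

```text
16.8 [513.123 134.784 175.757] [34.33  -0.102 92.703] [-8.549  0.476 -3.292] 10.029084566954939 [ 0.322  0.399 -0.858  1.81   0.34   1.089 -0.859]
angle est 0.3991129911932755 radius 1.4793619591104346
0.45 [-0.    -0.065  0.056]
0.5 [ 0.    -0.131  0.105]
0.55 [ 0.001 -0.194  0.158]
0.6 [ 0.001 -0.255  0.215]
0.65 [ 0.002 -0.313  0.274]
0.7 [ 0.002 -0.368  0.336]
0.75 [ 0.003 -0.42   0.4  ]
0.8 [ 0.003 -0.468  0.468]
```

View pics/s10d.png

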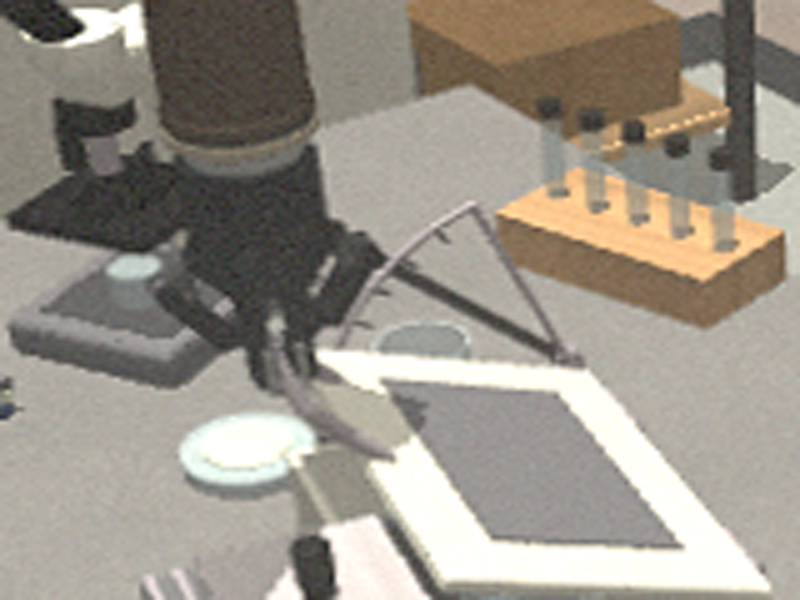

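The lid follows the gripper, with forces under 10 N. On to about 0.75 rad, then I'll compare it with the pointer.

Call:
send_rows(hand=[255,255,255,255,255,255,255,255,255,255], linear=[[0,-0.065,0.056],[0,-0.131,0.105],[0,-0.194,0.158],[0,-0.255,0.215],[0.002,-0.313,0.274],[0.002,-0.368,0.336],[0.003,-0.395,0.368],[0.003,-0.42,0.4],[0.003,-0.42,0.4],[0.003,-0.42,0.4]], dr=[[0,0,0],[0,0,0],[0,0,0],[0,0,0],[0,0,0],[0,0,0],[0,0,0],[0,0,0],[0,0,0],[0,0,0]])

```text
time_s: 18.1
tcp_pos: [567.0, 123.5, 239.5]
tool_rot: [-1.119, 1.356, -1.353]
ft_force: [-19.9, -0.9, 10.0]
width: 9.7
```

```bash
python3 chk.py 11; python3 -c "
from h import *
im=snapshot('top');cv2.imwrite('pics/top11.png',im);cv2.imwrite('pics/t11d.png',cv2.resize(im[130:270,160:340],None,fx=4.2,fy=4.2,interpolation=cv2.INTER_CUBIC))"
```

```text
18.1 [566.967 123.455 239.549] [ 89.354  -0.18  156.495] [-19.881  -0.91    9.973] 9.690930008533202 [ 0.318  0.432 -0.847  1.603  0.335  1.268 -0.785]
angle est 0.7360287120391036 radius 3.6681390001894556
0.45 [-0.006  0.363 -0.309]
0.5 [-0.005  0.296 -0.259]
0.55 [-0.004  0.232 -0.207]
0.6 [-0.004  0.171 -0.151]
0.65 [-0.003  0.113 -0.092]
0.7 [-0.002  0.057 -0.031]
0.75 [-0.001  0.005  0.033]
0.8 [-0.    -0.044  0.1  ]
```

View pics/s11d.png

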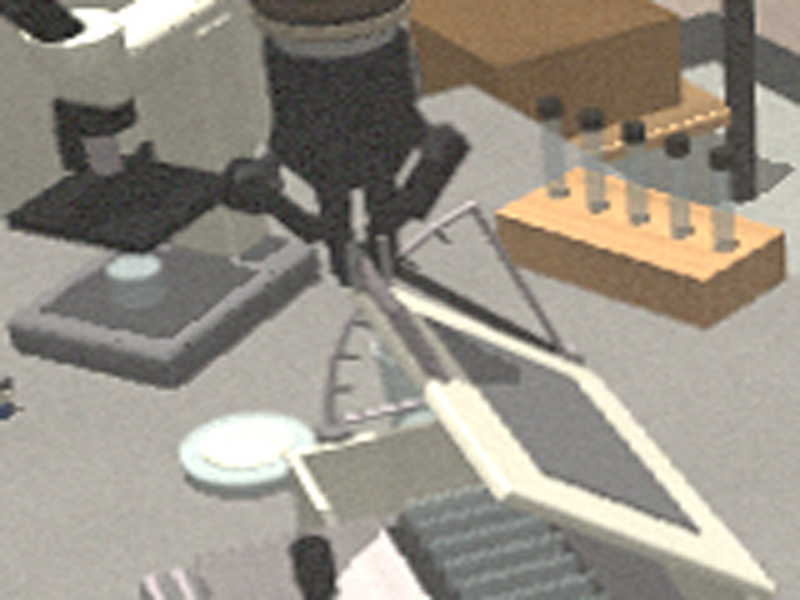

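View pics/t11d.png

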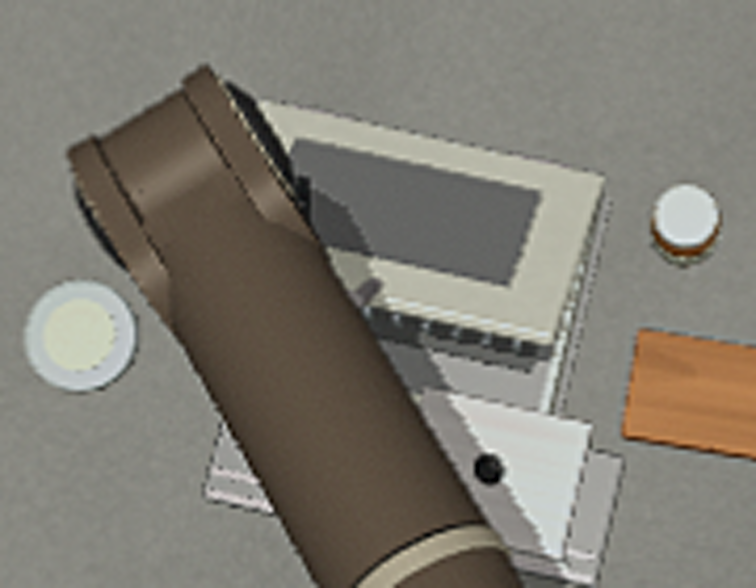

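```bash
python3 -c "
from h import *
im=cv2.imread('pics/side11.png');cv2.imwrite('pics/s11e.png',cv2.resize(cv2.convertScaleAbs(im[120:205,265:350],alpha=1.4),None,fx=7,fy=7,interpolation=cv2.INTER_CUBIC))
im=cv2.imread('pics/top11.png');cv2.imwrite('pics/t11e.png',cv2.resize(im[150:220,220:310],None,fx=8,fy=8,interpolation=cv2.INTER_CUBIC))"
```

```text
(no output)
```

View pics/s11e.png

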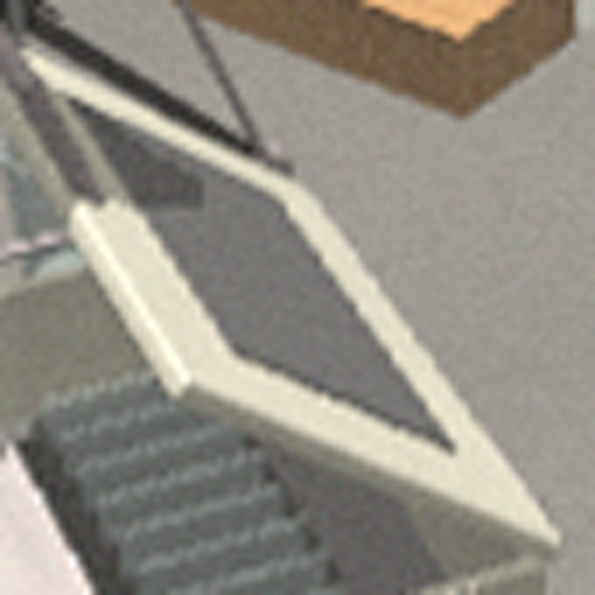

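View pics/t11e.png

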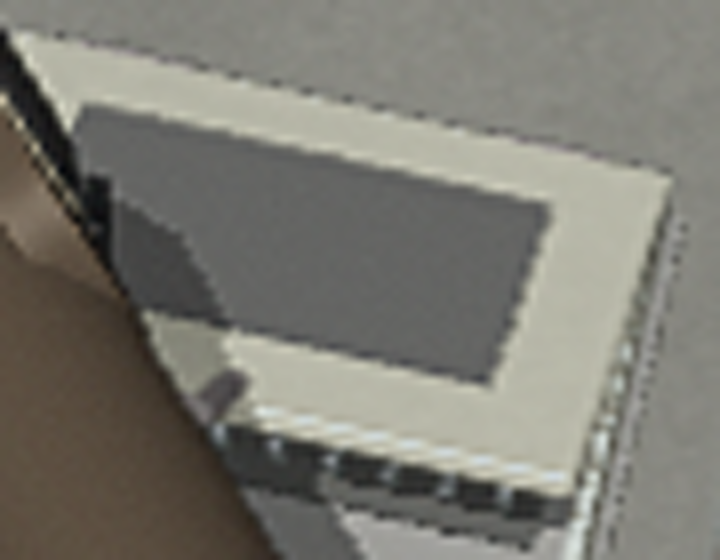

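Run:
```python
from h import *
np.set_printoptions(precision=1,suppress=True)
fs=lambda a,b:((a+.5)/7-.5+265,(b+.5)/7-.5+120)
ft=lambda a,b:((a+.5)/8-.5+220,(b+.5)/8-.5+150)
def ang(f,b): return np.degrees(np.arctan2(f[2]-b[2],b[0]-f[0]))
F,e1=two(fs(197,376),ft(576,474));B,e2=two(fs(557,540),ft(668,180));F,B=D(F),D(B);print("2view -y edge",F,B,e1,e2,ang(F,B),np.linalg.norm(F-B))
G,e1=two(fs(235,355),ft(490,385));H,e2=two(fs(455,452),ft(550,205));G,H=D(G),D(H);print("panel",G,H,e1,e2,ang(G,H),np.linalg.norm(G-H))
N=np.r_[RD@[0,1],0]
def pl(p,y): return D(onplane("side",*p,W(0,y,0),N))
for y in(-142,-136): f,b=pl(fs(197,376),y),pl(fs(557,540),y); print("side -y",y,f,b,ang(f,b),np.linalg.norm(f-b))
f,b=pl(fs(30,50),142),pl(fs(297,180),142); print("side +y",f,b,ang(f,b),np.linalg.norm(f-b))
# pointer: centre line by side0 dark pixels, s0c coordinates
for y in(163,168,173):
  f,b=pl(pc("side",285,122),y),pl(pc("side",515,268),y); print("ptr",y,f,b,ang(f,b),np.linalg.norm(f-b))
# pointer axis fit by mask
im=cv2.imread("pics/side0.png"); g=cv2.cvtColor(im,cv2.COLOR_BGR2GRAY)
roi=np.zeros_like(g); q=np.array([pc("side",310,125),pc("side",505,245),pc("side",495,270),pc("side",300,150)]).astype(int); cv2.fillPoly(roi,[q],255)
ys,xs=np.nonzero((g<62)&(roi>0)); print(len(xs))
vx,vy,x0,y0=cv2.fitLine(np.stack([xs,ys],1).astype(np.float32),cv2.DIST_HUBER,0,.01,.01).ravel()
for a,b in((262,298),): 
  P=[(u,y0+(u-x0)*vy/vx) for u in(a,b)]; f,b=pl(P[0],168),pl(P[1],168); print("fit",P,f,b,ang(f,b))
```

```text
2view -y edge [ -39.1 -140.1  231.1] [ 106.  -139.   100.3] 0.8070664638533137 0.942330515135273 42.031757790801 195.31187225566043
panel [ -9.3 -97.1 202. ] [ 80.7 -95.7 122.9] 0.40894598297934837 0.4072273212939568 41.33489273900344 119.8177964900526
side -y -142 [ -39.3 -142.   232.6] [ 104.1 -142.   103.1] 42.08095277805094 193.17144586864117
side -y -136 [ -37.4 -136.   227.8] [ 106.9 -136.    97.6] 42.080952778050886 194.37176416324806
side +y [-12.9 142.  205.6] [105.  142.  103.1] 40.9953078490823 156.29220268202712
ptr 163 [-40.4 163.  246.1] [ 97.9 163.  100.6] 46.468618118999366 200.70587411619792
ptr 168 [-39.2 168.  243.2] [ 99.6 168.   97.1] 46.468618118999395 201.4956808968399
ptr 173 [-38.  173.  240.2] [101.3 173.   93.6] 46.46861811899938 202.28548767748185
116
fit [(262, np.float32(118.19747)), (298, np.float32(140.22165))] [-24.3 168.  224.5] [ 84.7 168.  113. ] 45.66671409843709
```

Lid edge measures about 42° (kinematics 0.736 rad = 42.2°). The pointer measures 45.7–46.5° (≤ 0.80 rad by spec). I'll raise the lid about 0.055 rad.

Call:
send_rows(hand=[255,255,255,255,255,255], linear=[[0,-0.02,0.05],[0,-0.04,0.08],[0,-0.05,0.1],[0,-0.05,0.1],[0,-0.05,0.1],[0,-0.05,0.1]], dr=[[0,0,0],[0,0,0],[0,0,0],[0,0,0],[0,0,0],[0,0,0]])

```text
time_s: 18.95
tcp_pos: [577.1, 121.1, 247.7]
tool_rot: [-1.128, 1.36, -1.35]
ft_force: [-19.4, -0.2, 7.1]
width: 9.4
```

```bash
python3 chk.py 12; python3 -c "
from h import *
im=cv2.imread('pics/side12.png');cv2.imwrite('pics/s12e.png',cv2.resize(cv2.convertScaleAbs(im[110:205,240:350],alpha=1.4),None,fx=7,fy=6.3,interpolation=cv2.INTER_CUBIC))
im=snapshot('top');cv2.imwrite('pics/top12.png',im);cv2.imwrite('pics/t12e.png',cv2.resize(im[150:220,220:310],None,fx=8,fy=8,interpolation=cv2.INTER_CUBIC))"
```

```text
18.95 [577.082 121.11  247.744] [ 99.734  -0.407 164.69 ] [-19.424  -0.226   7.148] 9.355512204124068 [ 0.309  0.448 -0.841  1.561  0.34   1.304 -0.774]
angle est 0.7884009783610789 radius 4.058464945228906
0.45 [-0.011  0.421 -0.374]
0.5 [-0.01   0.354 -0.326]
0.55 [-0.008  0.289 -0.273]
0.6 [-0.007  0.228 -0.218]
0.65 [-0.006  0.169 -0.16 ]
0.7 [-0.005  0.113 -0.099]
0.75 [-0.004  0.06  -0.035]
0.8 [-0.002  0.011  0.032]
```

View pics/s12e.png

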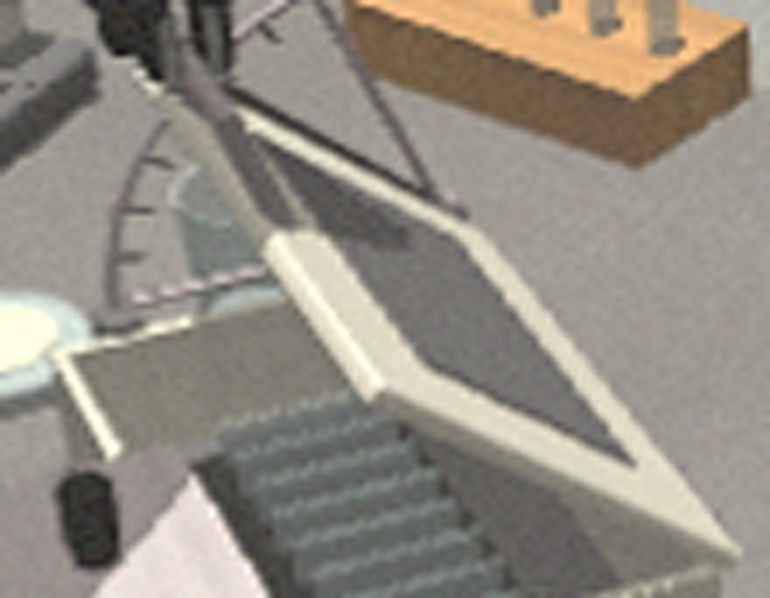

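View pics/t12e.png

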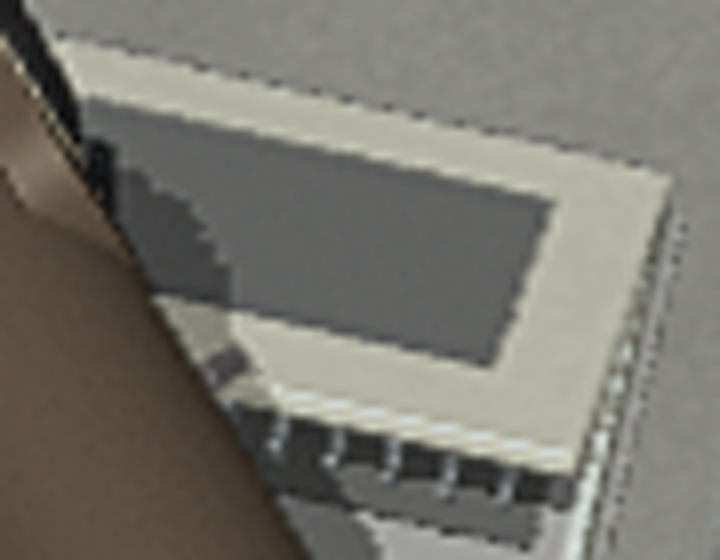

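Run:
```python
from h import *
np.set_printoptions(precision=3,suppress=True)
fs=lambda a,b:((a+.5)/7-.5+240,(b+.5)/6.3-.5+110)
ft=lambda a,b:((a+.5)/8-.5+220,(b+.5)/8-.5+150)
def ang(f,b): return np.degrees(np.arctan2(f[2]-b[2],b[0]-f[0]))
F,e1=two(fs(388,386),ft(576,449));B,e2=two(fs(738,552),ft(668,180));F,B=D(F),D(B);print(F,B,e1,e2,ang(F,B),np.linalg.norm(F-B))
G,e1=two(fs(422,362),ft(490,366));H,e2=two(fs(636,466),ft(550,202));G,H=D(G),D(H);print("panel",G,H,e1,e2,ang(G,H),np.linalg.norm(G-H))
N=np.r_[RD@[0,1],0]
def pl(p,y): return D(onplane("side",*p,W(0,y,0),N))
f,b=pl(fs(388,386),-142),pl(fs(738,552),-142); print("side -y",ang(f,b))
f=lambda c:((c[0]+.5)/4.2-.5+160,(c[1]+.5)/4.2-.5+130)
print("guard knob top view",D(onz("top",*f((488,470)),202)))
s=sense();print(s["time_s"],s["qvel"],s["ft_force"],s["width"],D(s["tcp_pos"]))
```

```text
[ -31.004 -138.061  235.052] [ 107.496 -139.104   97.752] 0.7135586544896253 1.0764596287682384 44.75082059015891 195.02434411374082
panel [ -3.352 -96.213 210.291] [ 82.455 -95.751 124.191] 0.6498237429011896 1.2437065150098077 45.09776773916984 121.55761207088628
side -y 44.67064628734466
guard knob top view [-145.34 -113.62  202.  ]
19.05 [-0.001 -0.    -0.001 -0.001 -0.     0.001 -0.   ] [-18.818  -1.314   8.003] 9.703698632668566 [-43.816  42.903 247.76 ]
```

The lid is at 44.7–45.2° and the pointer at 45.7–46.5° (at most 45.8° by spec). The arm is still, the grip holds at 9.7 mm and the guard knob is unmoved at y −114. Handing in.

```bash
python3 -c "
from workcell import *
print(sign_off()); s=sense(); print(s['time_s'],s['tcp_pos'],s['width'],s['ft_force'])"
```

```text
the job is handed in; nothing more can be done
None
the job is handed in; nothing more can be done
```

I slid the guard to its end stop, gripped the lid's bar from above, lifted the lid to the pointer's angle and handed in at about 19 s with the gripper still holding it. No verdict was reported.

**Last checks:**
- **Lid angle:** about 44.7–45.1° from the pictures and 0.788 rad (45.2°) from the arm's position. The pointer measured 45.7–46.5°, against its stated limit of 45.8°. That leaves about 1° between them, against 4.6° allowed.
- **Hold:** joint speeds were 0.001 rad/s or less, the bar was in the fingers (opening 9.7 mm), and the wrist force was about 20 N.
- **Bystanders and pointer:** none of those visible in the last pictures looked moved. I did not measure each one.

**Things that disagreed:**
- **Fingertips:** the real tips sat about 29 mm behind the reported tool point. My first grasp closed just above the knob because of this. I found the offset in the picture and corrected for it.
- **Guard travel:** I measured only 145–148 mm, not 160. A second push of about 30 N could not move it, so I took that as the stop, with the guard having started slightly ajar. If it really started fully shut, it is only just past the 145 mm limit for step 1.

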